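# Hook down the die bay hatch and draw out the die carrier

## Task

Take the hook pole from its rest, hook it over the bar of the eye on the die bay's upright hatch and swing the hatch down until it lies fully open and level. With the same hook, draw the steel die carrier by its bail out of the bay, over the small step at the sill, until its whole base sits flat on the lowered hatch, then lay the pole back in both cradles of its rest with the hook hanging down. Work the hatch and carrier only with the pole, never with the gripper or arm, keep the carrier from tipping over, and leave the loose parts on the bench where they are.

Things in the scene. Friction and masses are not known exactly. Their poses are not given: they have to be found in the camera images.
- bay: Die bay: fixed grey steel cabinet 190 mm wide, 144 mm high, with a bay on top that is open above and behind. Origin on the bench below the hatch hinge, mid-width; x points into the bay, y along the hinge, z up. Its steel deck (top at z = 154 mm) runs from x = 2 mm back to a 20 mm high lip at x = 166 mm. Two 6 mm side cheeks, 178 mm apart, rise to z = 258 mm.
- hinge (a point): Middle of the hatch's hinge line: bay x = 0, z = 150 mm; axes as the bay. The hatch is a flat aluminium panel 174 mm wide, 105 mm long from hinge to free edge, 8 mm thick. Its inner face holds the hinge line and becomes the top face when lowered: z = 150 mm, so the deck's sill stands 4 mm above it.
- hatch (a joint): Hatch angle in rad: 0 is upright (shut); grows as its top swings out to the bay's -x and down; 1.571 is level, fully open, against its stop. It starts between 0 and 0.2. No latch. Hinge friction of about 0.3 N m holds it at any angle, so it must be brought down all the way (2 to 4 N at the eye's bar).
- eye_bar (a point): Middle of the bar of the hatch's eye: a U of 6 mm steel rod standing out of the middle of the free edge, in the panel's plane. Bar parallel to the hinge, 50 mm clear between the legs, its axis 135 mm from the hinge along the panel and 4 mm outside the inner face; 27 mm clear between bar and panel edge. Axes turn with the hatch: z from hinge to free edge, y along the hinge.
- carrier_base (a point): Die carrier, loose, 0.35 to 0.7 kg, on the bay's deck behind the hatch: centre of its underside, x pointing from the bail to the dies (into the bay), z up. Base plate 60 (x) by 110 (y) by 8 mm; two ridged steel crimp dies fixed on it, x = 6 to 28 mm, up to z = 32 mm.
- bail_bar (a point): Middle of the bar of the carrier's bail: an upright U of 6 mm rod at the carrier's front (its x = -26 mm), bar along y, bar axis 40 mm above the underside, 54 mm clear between the legs, 29 mm clear between the bail and the dies behind it. Axes as the carrier.
- pole_grip (a point): Hook pole, loose, about 0.15 kg: its balance point on the handle's axis, the place to grip. x runs along the pole to the hook, z is up as it lies in its rest. Wooden handle 16 mm wide (y), 24 mm tall (z), from x = -110 to 65 mm, then a 10 mm steel rod on the same axis to x = 100 mm, where it turns square down (-z) into the hook finger.
- hook_end (a point): Lower end of the pole's hook finger: 100 mm ahead of the grip point and 31 mm below the pole's axis, so 26 mm below the rod's underside. The finger is straight, 10 mm thick, with a round end, its axis along the pole's z. Axes as the pole.
- rest: Fixed pole rest: base plate 140 by 80 by 8 mm and two black plastic cradles 10 mm thick at x = -45 and 45 mm, open at the top, 80 mm free between them. Origin under its centre; x along the cradled pole to the hook, z up. Slots 21 mm wide, flaring to about 40 mm at the top (z = 92 mm); the pole's axis lies in them at y = 0, z = 75 mm.
- spare_die: Loose ridged steel die block, 50 by 60 by 34 mm, origin under its centre; a bystander, on the other side of the bench from the rest.
- housing: Loose red plastic terminal housing, 40 by 30 by 24 mm, origin under its centre; a bystander.
- ferrule: Loose brass ferrule sleeve standing on end, 20 mm wide, 28 mm high, origin under its centre; a bystander.
- spacer: Loose white nylon spacer, 30 mm wide, 16 mm high, origin under its centre; a bystander.
Things that resemble listed ones, but are neither listed nor needed, are in the scene too. What is shaped like the part that bears carrier_base but brown, red or turquoise is not meant.

How it is judged:
By the outcome, as a careful person would: the job done as asked, in the order asked, and still so for the second after the job is handed in, with the robot touching nothing.
It also fails if it takes over 64 s, if anything falls off the work surface, if the arm or the gripper's body presses on something with over 40 N, if the wrist force passes 120 N, or if a joint passes its speed limit or range.

## Robot

A 7-joint arm with a two-finger parallel gripper is mounted at the origin on the work surface. World frame = base frame: x ahead of the robot, y to its left, z up, the work surface at z = 0. Lengths are in m, angles in rad, forces in N, time in s.
With the tool pointing down it reaches from about 0.35 to 0.9 m from the base axis. Payload 7.2 kg.
Tool frame: the origin (TCP) lies at the centre of the arm's flange, where the gripper is bolted on; the fingertips stand 182 mm ahead of it and the grasp point (between the pads) lies 163 mm ahead of it (manip.grasp_offset is the distance from the TCP to the grasp point, in m); z points along the fingers, y is the direction in which the jaws open and shut (so a half turn about z gives the same grasp; the last joint's range is limited). The gripper opens to 88 mm and grips with 3 to 60 N. Pads are 20 mm wide; open, the fingers measure 115 mm over their backs; the gripper's body (75 mm by 178 mm) begins 61 mm behind the grasp point.
Start: joints at [-1.291, 0.411, -0.013, 1.596, 0.006, 1.134, -0.082], TCP at [0.213, 0.588, 0.405] pointing down, gripper open.
Joint ranges: [-2.95, 2.95], [-0.29, 1.99], [-1.47, 1.44], [0.14, 2.54], [-1.03, 4.17], [0.13, 1.85], [-2.86, 2.86]. Speed limits (rad/s): [2.39, 2.39, 3.01, 3.01, 3.14, 3.14, 3.14].

## Interface

Orientations are given as a unit quaternion [w, x, y, z].
In Python, from rig import readout, optics, order, manip gives the robot as it stands.
- The arm moves only by the tool move_arm, never from a script. Its argument "motion" is a list that holds one entry, the list of rows, each a list of 7 numbers: the shift along the tool's x, y, z normalised to -1 to 1, where 1 is 0.03 m, then the turn, a rotation vector about the tool's x, y, z normalised to -1 to 1, where 1 is 5 degrees, then the closure, from -1 (fully open) to 1 (shut), so that 0 is half open. In form: [[[x, y, z, rx, ry, rz, fingers], ...]]. A call has 1 to 5 rows; each row shifts and turns the pose as measured when the row begins, along the tool's axes as they then stand; what a row does not reach is not made up. A row lasts 1/10 s, in which the tool goes at most 50 mm and 8.59 degrees, less where a joint would pass 70% of its speed; a pose out of reach is approached as far as the arm can. A call with a number of a shift or a turn outside -1 to 1 is refused whole. A call with a gripper value outside its range is refused whole. The fingers move at their own pace and stop on an object; "newtons" is the grip in N (left out, the last holds). Time passes only in rows, so rows that do not move let the fingers close. It gives the time, the measured TCP pose, the force and the opening at its end, in the units of the state.
- readout.sense(): the state, without advancing time (a new reading comes with each control period).
- optics.get_image(name): name is "scene" or "top"; returns a dict with "image" (420x560x3 uint8, blue, green, red), "z_map" (420x560 float32, m along the optical axis (not along the pixel's ray), 0 where there is no reading), "intrinsics" (3x3 intrinsics, pixels), "dist" ([k1, k2, p1, p2, k3] as OpenCV has them; the pictures are not rectified), "extrinsics" (4x4, takes a point from camera to world coordinates). Camera axes: x right, y down, z forward; pixel columns grow to the right and rows downward; lengths in m; the calibration is good to about 2 mm. A picture is of the moment at which its call begins.
- order.close_job(): hands the job in, once; it reports no verdict.
The state is a dict: "time_s": time; "joint_positions": joint angles; "qd": joint speeds; "tau": joint torques, N m; "tcp_pos": TCP position; "tcp_rot": TCP orientation; "ft_force": force on the tool from outside, world axes, zero at the start; "torque": the same for the moment, N m; "grip_width": finger opening in m.
Only numpy, scipy, OpenCV 4.12 (cv2) and the standard library are available. Lean on these libraries where they do the work, as an engineer would, in place of code of your own. Each camera call takes 0.05 s, during which the arm holds its last target.

## Working session

There is one attempt and no reset: what is moved stays moved. The work goes in short steps, Python scripts to look and compute and a tool call to move; the robot and the scene stay as the last step left them, time stands still between calls to the robot, and variables do not carry over. Pictures are saved under pics/ and viewed, and the job is handed in when it is done.

Besides the shell and the picture viewer there is one more tool, called after "Call:" as a command line: name --argument value ..., lists and objects as JSON in quotes. move_arm: Moves the arm, as the interface text tells. Its arguments: {"type":"object","properties":{"motion":{"type":"array"},"newtons":{"type":"number"}},"required":["motion"]}

```bash
ls; mkdir -p pics; python3 - <<'E'
from rig import readout, optics, order, manip
import cv2
print(readout.sense()); print(manip.grasp_offset)
for n in("scene","top"):
    d=optics.get_image(n); cv2.imwrite(f"pics/{n}0.png",d["image"]); print(n,d["intrinsics"],d["dist"],d["extrinsics"])
E
```

```text
pics
{'time_s': 0.0, 'joint_positions': array([-1.29121361,  0.41186068, -0.01273996,  1.59703074,  0.00561007,
        1.13431575, -0.08218929]), 'qd': array([ 1.20168938e-03, -7.24896647e-05, -9.39437128e-04, -4.79408897e-04,
        2.08365694e-04, -3.72858488e-04, -1.00476387e-03]), 'tau': array([-1.04978273e-03, -5.87942290e+01,  6.41798247e-01, -2.91076863e+01,
       -5.36015024e-02,  1.82713266e-02,  1.34829011e-04]), 'tcp_pos': array([0.21294242, 0.58737203, 0.4038386 ]), 'tcp_rot': array([-8.19866857e-05,  1.72984182e-01,  9.84924286e-01, -7.85117588e-04]), 'ft_force': array([-0.2836195 ,  0.53315022, -0.03584891]), 'torque': array([0.03670101, 0.03196139, 0.03009163]), 'grip_width': 0.08731052731478324}
0.1633
scene [[506.78273426   0.         276.43792404]
 [  0.         506.78273426 212.60823797]
 [  0.           0.           1.        ]] [0.06428661 0.         0.         0.         0.        ] [[-0.8199467   0.47460614 -0.3200569   1.02970674]
 [ 0.57235458  0.67005991 -0.47268378  0.62821087]
 [-0.00988132 -0.57076154 -0.82105641  1.27633975]
 [ 0.          0.          0.          1.        ]]
top [[529.61294539   0.         270.19005032]
 [  0.         529.61294539 214.61888085]
 [  0.           0.           1.        ]] [-0.20669554  0.          0.          0.          0.        ] [[ 0.02017967 -0.99731834  0.07034843  0.51788166]
 [-0.99970123 -0.02109839 -0.01234107  0.01058513]
 [ 0.01379221 -0.07007837 -0.99744614  1.41365741]
 [ 0.          0.          0.          1.        ]]
```

View pics/scene0.png

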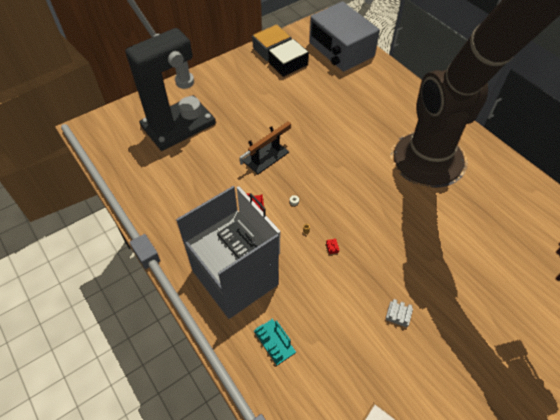

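View pics/top0.png

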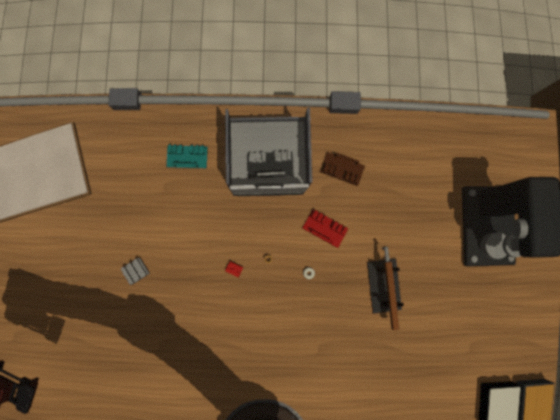

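The scene view shows the bay at about (230,250) and the rest with pole at (267,145). In the top view the bay is at (268,155) with a steel carrier inside at (270,160). Turquoise (187,157), red (325,228) and brown (343,168) lookalikes lie outside it. The pole is at (390,288) with its hook towards the top of the image. I'll enlarge these.

```bash
python3 - <<'E'
import cv2
t=cv2.imread("pics/top0.png"); s=cv2.imread("pics/scene0.png")
cv2.imwrite("pics/c1.png",cv2.resize(t[100:205,205:345],None,fx=5.5,fy=5.5,interpolation=cv2.INTER_CUBIC))
cv2.imwrite("pics/c2.png",cv2.resize(t[235:340,340:440],None,fx=5.5,fy=5.5,interpolation=cv2.INTER_CUBIC))
cv2.imwrite("pics/c3.png",cv2.resize(s[180:320,170:310],None,fx=4.2,fy=4.2,interpolation=cv2.INTER_CUBIC))
cv2.imwrite("pics/c4.png",cv2.resize(s[110:190,230:310],None,fx=7,fy=7,interpolation=cv2.INTER_CUBIC))
E
```

```text
(no output)
```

View pics/c1.png

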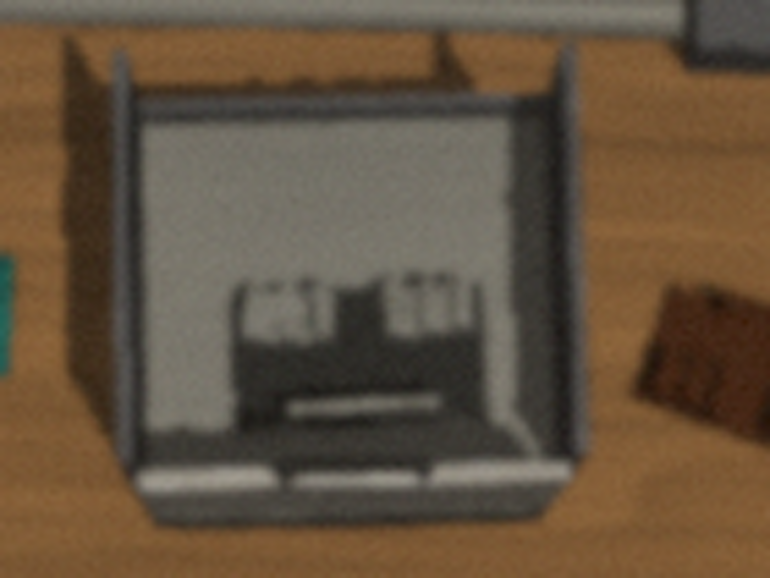

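View pics/c2.png

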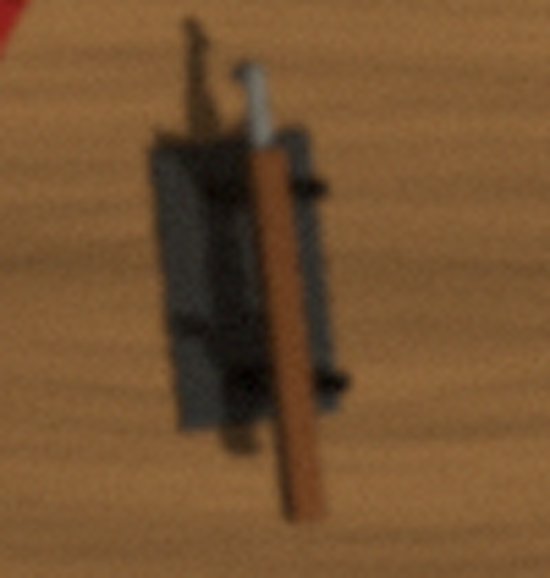

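View pics/c3.png

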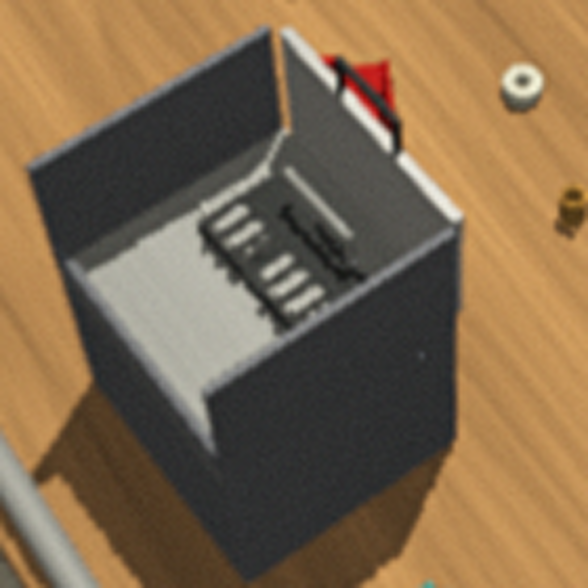

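View pics/c4.png

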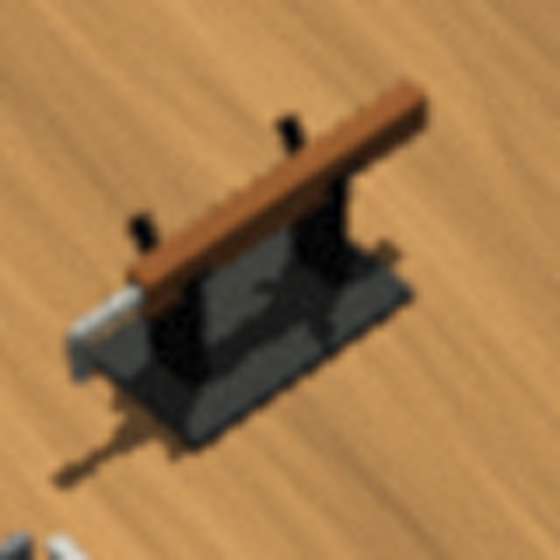

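```bash
cat > h.py <<'E'
import numpy as np, cv2
from rig import readout, optics, order, manip
def cloud(n):
    d=optics.get_image(n); z=d["z_map"]; h,w=z.shape
    u,v=np.meshgrid(np.arange(w),np.arange(h))
    p=cv2.undistortPoints(np.stack([u,v],-1).reshape(-1,1,2).astype(float),d["intrinsics"],np.array(d["dist"])).reshape(h,w,2)
    c=np.dstack([p[...,0]*z,p[...,1]*z,z]); E=d["extrinsics"]
    W=c@E[:3,:3].T+E[:3,3]; W[z==0]=np.nan
    return d,W
def proj(d,P):
    E=np.linalg.inv(d["extrinsics"]); r,_=cv2.Rodrigues(E[:3,:3])
    return cv2.projectPoints(np.atleast_2d(P).astype(float),r,E[:3,3],d["intrinsics"],np.array(d["dist"]))[0].reshape(-1,2)
def ray(d,uv,z):
    p=cv2.undistortPoints(np.array([[uv]],float),d["intrinsics"],np.array(d["dist"]))[0,0]
    E=d["extrinsics"]; r=E[:3,:3]@[p[0],p[1],1]; o=E[:3,3]; return o+r*(z-o[2])/r[2]
E
python3 - <<'E'
from h import *
for n in("top","scene"):
    d,W=cloud(n); np.savez(f"/tmp/{n}.npz",W=W)
    X,Y,Z=W[...,0],W[...,1],W[...,2]
    box=(X>0.5)&(X<0.95)&(Y>-.2)&(Y<.2)
    m=box&(Z>.235)&(Z<.275)
    P=W[m]; print(n,"cheek level",m.sum(),np.nanmedian(P[:,2]))
    # histogram
    m2=box&(Z>.148)&(Z<.162); print("deck",m2.sum(),np.median(Z[m2]) if m2.any() else 0, W[m2].min(0),W[m2].max(0))
    for q in cv2.boxPoints(cv2.minAreaRect(P[:,:2].astype(np.float32))): print(q)
    m3=(X>.3)&(X<.75)&(Y<-.15)&(Y>-.35)&(Z>.06)&(Z<.12); P=W[m3]; print("pole",m3.sum(),P.min(0),P.max(0),np.median(P[:,2]))
    print("bench z",np.nanmedian(Z[(X>.3)&(X<.5)&(Y>-.1)&(Y<.1)]))
E
```

```text
top cheek level 830 0.2548660020361937
deck 3979 0.15347769710910253 [ 0.65671409 -0.08908868  0.14800218] [0.83764421 0.09472944 0.16198496]
[0.65443116 0.0947528 ]
[ 0.6631811  -0.09621209]
[ 0.84476763 -0.0878918 ]
[0.83601767 0.10307309]
pole 702 [ 0.32423592 -0.34717423  0.06079126] [ 0.53809563 -0.28521267  0.0979215 ] 0.08521081318192136
bench z -0.0006127239779447624
scene cheek level 1301 0.2518735319775183
deck 2330 0.15444652078444643 [ 0.6600963  -0.08917222  0.14805849] [0.84244114 0.10540387 0.16199742]
[0.65317756 0.09885829]
[ 0.66157144 -0.09597085]
[ 0.8440663  -0.08810834]
[0.83567244 0.1067208 ]
pole 496 [ 0.32310902 -0.34294716  0.06016429] [ 0.53841908 -0.28298799  0.09619017] 0.08280537873810268
bench z 2.6985845091864746e-06
```

```bash
python3 - <<'E'
from h import *
yaw=.0458;O=np.array([.6588,-.0007]);R=np.array([[np.cos(yaw),-np.sin(yaw)],[np.sin(yaw),np.cos(yaw)]])
for n in("scene","top"):
    W=np.load(f"/tmp/{n}.npz")["W"]; B=W.copy(); B[...,:2]=(W[...,:2]-O)@R
    x,y,z=B[...,0],B[...,1],B[...,2]
    print(n)
    for a in np.arange(.14,.30,.01):
        m=(abs(y)<.08)&(z>a)&(z<a+.01)&(x>-.05)&(x<.06)
        if m.sum(): print("z %.3f"%a,m.sum(),np.round(np.percentile(x[m],[1,10,50,90,99]),4))
    # lateral cheeks
    for s in(-1,1):
        m=(z>.245)&(z<.265)&(y*s>.07)&(y*s<.12)&(x>.03)&(x<.15)
        print("cheek",s,m.sum(),np.round(np.percentile(y[m],[1,10,50,90,99]),4))
        m=(z>.245)&(z<.265)&(y*s>.086)&(y*s<.1)
        print("  x",np.round(np.percentile(x[m],[0,1,5,95,99,100]),4))
    m=(z>.1)&(z<.2)&(abs(y)<.085)&(x>.12)&(x<.22); 
    for a in np.arange(.13,.2,.01):
        k=m&(z>a)&(z<a+.01); 
        if k.sum():print("lip z%.2f"%a,k.sum(),np.round(np.percentile(x[k],[1,50,99]),4))
E
```

```text
scene
z 0.140 15 [0.007  0.0076 0.0178 0.0312 0.0485]
z 0.150 448 [0.0074 0.0096 0.0232 0.0506 0.0593]
z 0.160 259 [0.0071 0.0084 0.0457 0.057  0.0598]
z 0.170 61 [0.0068 0.0075 0.0088 0.0415 0.0448]
z 0.180 78 [0.0064 0.0073 0.0084 0.0415 0.0442]
z 0.190 108 [0.0069 0.0075 0.0092 0.0432 0.0449]
z 0.200 71 [0.0063 0.0069 0.0082 0.0092 0.0426]
z 0.210 73 [0.0067 0.0071 0.008  0.0092 0.01  ]
z 0.220 81 [0.0062 0.0068 0.0078 0.0088 0.0097]
z 0.230 77 [0.0063 0.0067 0.0078 0.0087 0.0097]
z 0.240 82 [0.0047 0.0067 0.0075 0.0088 0.0094]
z 0.250 196 [-0.0009  0.0011  0.0049  0.0081  0.0091]
z 0.260 12 [0.002  0.003  0.0045 0.0061 0.0068]
z 0.270 11 [0.0016 0.0019 0.0051 0.0062 0.0069]
z 0.280 54 [-0.0001  0.0012  0.0042  0.0064  0.0069]
z 0.290 4 [0.0025 0.0028 0.0041 0.0049 0.0051]
cheek -1 223 [-0.0936 -0.0909 -0.0875 -0.0853 -0.0843]
  x [0.011  0.012  0.0185 0.1727 0.1782 0.1797]
cheek 1 229 [0.0906 0.0923 0.0962 0.0978 0.099 ]
  x [-0.68   -0.6766 -0.6547  0.1734  0.1807  0.1816]
lip z0.13 49 [0.1793 0.1803 0.1811]
lip z0.14 64 [0.1233 0.1797 0.1813]
lip z0.15 858 [0.1205 0.1476 0.1808
[... 566 characters left out ...]
08 0.0013 0.0015]
z 0.230 34 [0.0001 0.0004 0.0007 0.001  0.0013]
z 0.240 33 [0.0001 0.0003 0.0007 0.0016 0.0072]
z 0.250 229 [0.0001 0.0007 0.0033 0.0074 0.0081]
z 0.260 3 [0.0017 0.0018 0.0022 0.0022 0.0022]
z 0.270 1 [0.0009 0.0009 0.0009 0.0009 0.0009]
z 0.280 76 [0.0013 0.002  0.0041 0.0065 0.007 ]
z 0.290 2 [0.0011 0.0012 0.0016 0.0019 0.002 ]
cheek -1 158 [-0.0948 -0.0938 -0.0909 -0.0879 -0.0872]
  x [0.0114 0.0125 0.0178 0.1728 0.1799 0.1807]
cheek 1 160 [0.0891 0.0894 0.0918 0.0944 0.0955]
  x [0.0021 0.0079 0.0176 0.1719 0.1791 0.1818]
lip z0.14 194 [0.1204 0.1496 0.1758]
lip z0.15 1396 [0.1204 0.148  0.1752]
lip z0.16 107 [0.1618 0.1752 0.1823]
lip z0.17 167 [0.1738 0.1773 0.1811]
```

```bash
python3 - <<'E'
from h import *
for n in("top","scene"):
    W=np.load(f"/tmp/{n}.npz")["W"]; X,Y,Z=W[...,0],W[...,1],W[...,2]
    m=(X>.3)&(X<.6)&(Y<-.2)&(Y>-.4)&(Z>.078)&(Z<.093); P=W[m]
    # keep handle by line ransac
    r=cv2.fitLine(P[:,:2].astype(np.float32),cv2.DIST_HUBER,0,.002,.002).ravel(); 
    if r[0]<0:r[:2]*=-1
    dv=r[:2]; nv=np.array([-dv[1],dv[0]]); s=(P[:,:2]-r[2:])@nv; k=abs(s)<.014; P=P[k]
    r=cv2.fitLine(P[:,:2].astype(np.float32),cv2.DIST_HUBER,0,.002,.002).ravel(); 
    if r[0]<0:r[:2]*=-1
    dv=r[:2]; t=(P[:,:2]-r[2:])@dv; nv=np.array([-dv[1],dv[0]]); s=(P[:,:2]-r[2:])@nv
    print(n,"yaw",np.arctan2(dv[1],dv[0]),"line pt",r[2:],"t",t.min(),t.max(),"s",np.percentile(s,[1,50,99]),"ztop",np.percentile(P[:,2],[10,50,90]))
    a=r[2:]+dv*t.min(); b=r[2:]+dv*t.max(); print(" back end",a," front",b)
    # all incl rod
    m=(X>.3)&(X<.6)&(Y<-.2)&(Y>-.4)&(Z>.06)&(Z<.1); Q=W[m]; s=(Q[:,:2]-r[2:])@nv; Q=Q[abs(s)<.012]; t=(Q[:,:2]-r[2:])@dv
    print(" full t",t.min(),t.max(), "back+110 grip:",r[2:]+dv*(t.min()+.11)," front-105:",r[2:]+dv*(t.max()-.105))
    # carrier bail: points in bay z .186-.2
    yaw=.0458;O=np.array([.6588,-.0007]);R=np.array([[np.cos(yaw),-np.sin(yaw)],[np.sin(yaw),np.cos(yaw)]])
    B=W.copy(); B[...,:2]=(W[...,:2]-O)@R
    x,y,z=B[...,0],B[...,1],B[...,2]
    m=(x>.025)&(x<.058)&(abs(y)<.06)&(z>.187)&(z<.2); P=B[m]
    r=cv2.fitLine(P[:,:2].astype(np.float32),cv2.DIST_HUBER,0,.002,.002).ravel()
    print(" bail bayframe0",np.median(P,0),P.min(0),P.max(0),"dir",r[:2], "world",np.median(W[m],0))
    m=(x>.055)&(x<.12)&(abs(y)<.08)&(z>.175)&(z<.195); P=B[m]
    print(" dies",np.percentile(P,[2,50,98],axis=0))
E
```

```text
top yaw 0.13529631 line pt [ 0.4192594  -0.31741884] t -0.09505157951145152 0.11744309389207079 s [-1.25726273e-02  8.57330606e-05  8.85584850e-03] ztop [0.08072341 0.08603722 0.08934458]
 back end [ 0.32507646 -0.33023977]  front [ 0.53562923 -0.30157766]
 full t -0.09505157951145152 0.11981262282297604 back+110 grip: [ 0.43407121 -0.31540254]  front-105: [ 0.43393666 -0.31542086]
 bail bayframe0 [ 0.04181158 -0.00448561  0.1951988 ] [ 0.03871778 -0.03833096  0.18856955] [0.04584928 0.02695046 0.19963483] dir [ 0.04498675 -0.99898756] world [ 0.70066618 -0.00327445  0.1951988 ]
 dies [[ 0.07340302 -0.05169179  0.17527676]
 [ 0.08448381 -0.01623305  0.1840759 ]
 [ 0.09574286  0.0427672   0.18993554]]
scene yaw 0.1398631 line pt [ 0.41867575 -0.3126316 ] t -0.09667158464786943 0.1187574294191702 s [-1.18491727e-02  3.41228283e-05  9.34598824e-03] ztop [0.080195   0.0854213  0.08950761]
 back end [ 0.32294816 -0.32610836]  front [ 0.53627352 -0.29607592]
 full t -0.09667158464786943 0.1208308595759132 back+110 grip: [ 0.43187402 -0.31077353]  front-105: [ 0.43435202 -0.31042467]
 bail bayframe0 [ 4.20676975e-02 -1.77630420e-04  1.95242303e-01] [ 0.03817608 -0.03320688  0.18736731] [0.0450555  0.03179696 0.19999087] dir [ 0.02198741 -0.99975824] world [0.70079629 0.00111732 0.1952423 ]
 dies [[ 0.07336463 -0.04810135  0.17540296]
 [ 0.08492622 -0.00166697  0.18380585]
 [ 0.09647449  0.04677444  0.18924479]]
```

```bash
cat > go.py <<'E'
# usage: go.py x y z yaw [pitch]  : TCP target given by GRASP point; tells what is left in tool axes, row units
import sys
from h import *
from scipy.spatial.transform import Rotation as Ro
a=[float(v) for v in sys.argv[1:]]; G=np.array(a[:3]); yaw=a[3]; pitch=a[4] if len(a)>4 else 0
s=readout.sense(); q=s["tcp_rot"]; R=Ro.from_quat([q[1],q[2],q[3],q[0]])
# pole frame = Rz(yaw)Ry(pitch) (pitch>0 : hook down); tool x=-pole x, tool y=pole y, tool z=-pole z
D=Ro.from_euler("ZY",[yaw,pitch])*Ro.from_matrix(np.diag([-1.,1,-1]))
T=G-D.apply([0,0,.1633]); p=np.array(s["tcp_pos"])
g=p+R.apply([0,0,.1633])
d=R.inv().apply(T-p)/.03; w=np.degrees((R.inv()*D).as_rotvec())/5
print("t %.2f grasp"%s["time_s"],g.round(4),"F",np.round(s["ft_force"],1),"T",np.round(s["torque"],2),"w %.4f"%s["grip_width"],"j",np.round(s["joint_positions"],2))
print("left shift",d.round(2),"turn",w.round(2))
n=max(1,int(np.ceil(max(abs(np.r_[d,w]).max(),.01)))); print(n,"rows of",(d/n).round(2),(w/n).round(2))
E
python3 go.py .45 .05 .24 .137
```

```text
t 0.20 grasp [0.2129 0.5873 0.2408] F [-1.   0.3  0.1] T [ 0.02 -0.03 -0.02] w 0.0880 j [-1.29  0.41 -0.01  1.6   0.01  1.13 -0.08]
left shift [-13.53 -14.15   0.04] turn [-0.01 -0.   -5.56]
15 rows of [-0.9  -0.94  0.  ] [-0.   -0.   -0.37]
```

Call:
move_arm --motion '[[[-0.7, -0.95, 0, 0, 0, -0.9, -1], [-0.7, -0.95, 0, 0, 0, -0.9, -1], [-0.75, -0.95, 0, 0, 0, -0.9, -1], [-0.8, -0.95, 0, 0, 0, -0.9, -1], [-0.8, -0.95, 0, 0, 0, -0.9, -1]]]'

```text
time_s: 0.7
tcp_pos: [0.2944, 0.4273, 0.4019]
tcp_rot: [-0.002, -0.035, 0.999, -0.001]
ft_force: [0.1, -0.7, -0.2]
grip_width: 0.0875
```

```bash
python3 go.py .45 .05 .24 .137
```

```text
t 0.70 grasp [0.2939 0.427  0.2386] F [ 0.1 -0.7 -0.2] T [ 0.09 -0.05  0.02] w 0.0875 j [-1.03  0.24 -0.04  1.85  0.01  1.06  0.57]
left shift [ -4.31 -12.91  -0.04] turn [-0.02 -0.04 -0.78]
13 rows of [-0.33 -0.99 -0.  ] [-0.   -0.   -0.06]
```

Call:
move_arm --motion '[[[-0.5, -1, 0, 0, 0, -0.2, -1], [-0.5, -1, 0, 0, 0, -0.2, -1], [-0.5, -1, 0, 0, 0, -0.2, -1], [-0.5, -1, 0, 0, 0, -0.2, -1], [-0.5, -1, 0, 0, 0, 0, -1]]]'

```text
time_s: 1.2
tcp_pos: [0.3882, 0.2788, 0.402]
tcp_rot: [-0.001, -0.072, 0.997, -0.001]
ft_force: [0.9, 1.0, 0.1]
grip_width: 0.0878
```

Call:
move_arm --motion '[[[-0.5, -1, 0, 0, 0, 0, -1], [-0.4, -1, 0, 0, 0, 0, -1], [-0.3, -1, 0, 0, 0, 0, -1], [-0.2, -1, 0, 0, 0, 0, -1], [-0.1, -1, 0, 0, 0, 0, -1]]]'

```text
time_s: 1.7
tcp_pos: [0.4572, 0.13, 0.4022]
tcp_rot: [-0.001, -0.071, 0.997, -0.0]
ft_force: [0.6, 0.2, -0.4]
grip_width: 0.0878
```

```bash
python3 go.py .4335 -.313 .2 .137
```

```text
t 1.70 grasp [0.457  0.1299 0.2389] F [ 0.6  0.2 -0.4] T [0.05 0.04 0.02] w 0.0878 j [-0.55  0.15  0.19  1.96 -0.03  1.03  1.37]
left shift [  2.89 -14.5    1.31] turn [-0.01 -0.02  0.07]
15 rows of [ 0.19 -0.97  0.09] [-0. -0.  0.]
```

Call:
move_arm --motion '[[[0.2, -1, 0, 0, 0, 0, -1], [0.2, -1, 0, 0, 0, 0, -1], [0.2, -1, 0, 0, 0, 0, -1], [0.2, -1, 0, 0, 0, 0, -1], [0.2, -1, 0, 0, 0, 0, -1]]]'

```text
time_s: 2.2
tcp_pos: [0.4486, -0.0293, 0.4023]
tcp_rot: [-0.0, -0.071, 0.997, -0.0]
ft_force: [0.0, -1.4, -0.1]
grip_width: 0.088
```

Call:
move_arm --motion '[[[0.2, -1, 0, 0, 0, 0, -1], [0.2, -1, 0, 0, 0, 0, -1], [0.2, -1, 0, 0, 0, 0, -1], [0.2, -1, 0, 0, 0, 0, -1], [0.2, -1, 0.2, 0, 0, 0, -1]]]'

```text
time_s: 2.7
tcp_pos: [0.4387, -0.1885, 0.3973]
tcp_rot: [0.001, -0.071, 0.997, -0.0]
ft_force: [0.3, -0.2, 0.0]
grip_width: 0.0879
```

```bash
python3 go.py .4335 -.313 .16 .137
```

```text
t 2.70 grasp [ 0.439  -0.1885  0.234 ] F [ 0.3 -0.2  0. ] T [0.01 0.   0.01] w 0.0879 j [-0.1   0.17  0.46  1.98 -0.09  1.02  2.11]
left shift [ 0.77 -4.08  2.47] turn [-0.01  0.02  0.07]
5 rows of [ 0.15 -0.82  0.49] [-0.    0.    0.01]
```

Call:
move_arm --motion '[[[0.15, -0.9, 0.3, 0, 0, 0, -1], [0.15, -0.9, 0.4, 0, 0, 0, -1], [0.15, -0.8, 0.5, 0, 0, 0, -1], [0.15, -0.8, 0.6, 0, 0, 0, -1], [0.15, -0.7, 0.7, 0, 0, 0.07, -1]]]'

```text
time_s: 3.2
tcp_pos: [0.4336, -0.3203, 0.3223]
tcp_rot: [0.004, -0.068, 0.998, -0.002]
ft_force: [0.1, 0.4, -0.5]
grip_width: 0.0878
```

```bash
python3 go.py .4335 -.313 .13 .137; python3 - <<'E'
from h import *
for n in("top","scene"):
    d=optics.get_image(n); cv2.imwrite(f"pics/{n}1.png",d["image"])
    g=proj(d,[[.4335,-.313,.087]])[0].astype(int); print(n,g); c=d["image"][max(0,g[1]-55):g[1]+55,g[0]-70:g[0]+70]
    cv2.imwrite(f"pics/{n}1c.png",cv2.resize(c,None,fx=5,fy=5,interpolation=cv2.INTER_CUBIC))
E
```

```text
t 3.20 grasp [ 0.4348 -0.3208  0.159 ] F [ 0.1  0.4 -0.5] T [-0.03 -0.03  0.03] w 0.0878 j [ 0.16  0.38  0.5   1.93 -0.23  0.89  2.48]
left shift [-0.02  0.25  0.96] turn [-0.04  0.08 -0.01]
1 rows of [-0.02  0.25  0.96] [-0.04  0.08 -0.01]
top [390 287]
scene [264 138]
```

View pics/scene1c.png

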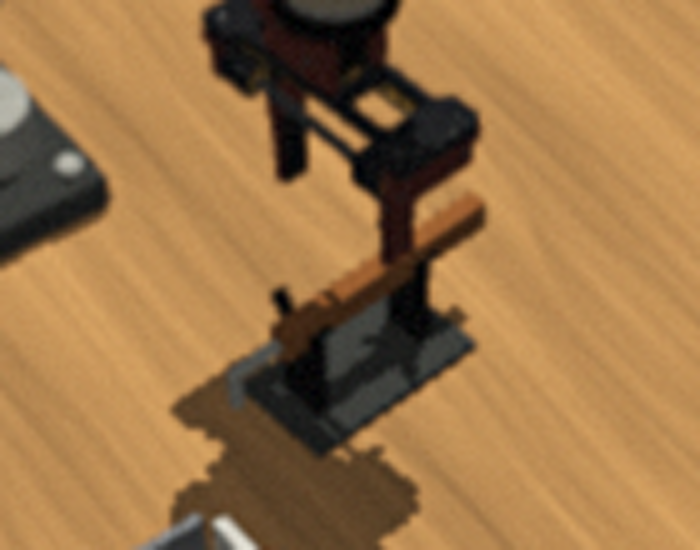

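View pics/top1c.png

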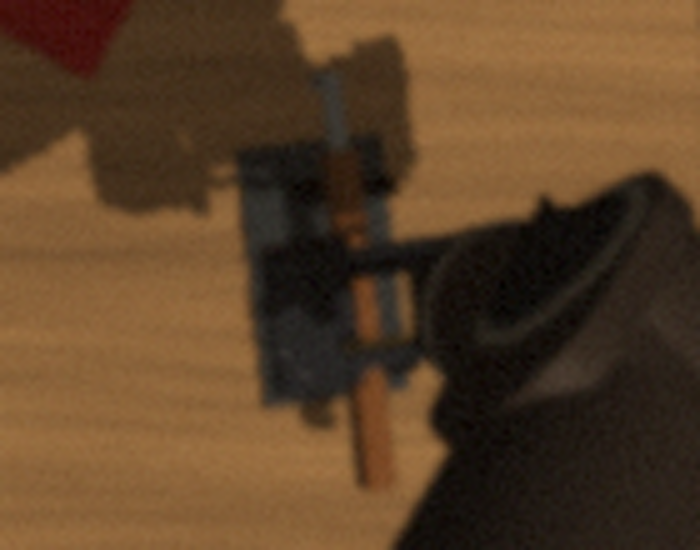

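The fingers straddle the handle: in the scene crop they are at (290,150) and (395,220), with the handle between. Descending.

Call:
move_arm --motion '[[[0, 0.25, 0.5, -0.04, 0.08, 0, -1], [0, 0, 0.6, 0, 0, 0, -1]]]'

```text
time_s: 3.5
tcp_pos: [0.4317, -0.3127, 0.2877]
tcp_rot: [-0.001, -0.066, 0.998, 0.0]
ft_force: [0.6, 0.2, -0.4]
grip_width: 0.0877
```

```bash
python3 go.py .4335 -.313 .075 .137
```

```text
t 3.50 grasp [ 0.4313 -0.3127  0.1244] F [ 0.6  0.2 -0.4] T [ 0.07 -0.02 -0.01] w 0.0877 j [ 0.16  0.42  0.48  1.97 -0.26  0.82  2.49]
left shift [-0.06 -0.02  1.65] turn [ 0.01 -0.03 -0.06]
2 rows of [-0.03 -0.01  0.82] [ 0.   -0.01 -0.03]
```

Call:
move_arm --motion '[[[-0.03, 0, 0.7, 0, 0, -0.06, -1], [-0.03, 0, 0.6, 0, 0, 0, -1], [0, 0, 0.35, 0, 0, 0, -1]]]'

```text
time_s: 3.8
tcp_pos: [0.4345, -0.3068, 0.2356]
tcp_rot: [-0.001, -0.071, 0.997, 0.002]
ft_force: [-0.5, 0.5, 1.2]
grip_width: 0.0876
```

```bash
python3 go.py .4335 -.313 .075 .137; python3 - <<'E'
from h import *
d=optics.get_image("scene")
g=proj(d,[[.4335,-.313,.087]])[0].astype(int); c=d["image"][max(0,g[1]-45):g[1]+45,g[0]-60:g[0]+60]
cv2.imwrite(f"pics/s2c.png",cv2.resize(c,None,fx=6,fy=6,interpolation=cv2.INTER_CUBIC))
E
```

```text
t 3.80 grasp [ 0.4341 -0.3063  0.0723] F [-0.5  0.5  1.2] T [0.05 0.02 0.  ] w 0.0876 j [ 0.19  0.5   0.43  2.   -0.31  0.71  2.53]
left shift [ 0.06 -0.2  -0.09] turn [ 0.04 -0.02  0.07]
1 rows of [ 0.06 -0.2  -0.09] [ 0.04 -0.02  0.07]
```

View pics/s2c.png

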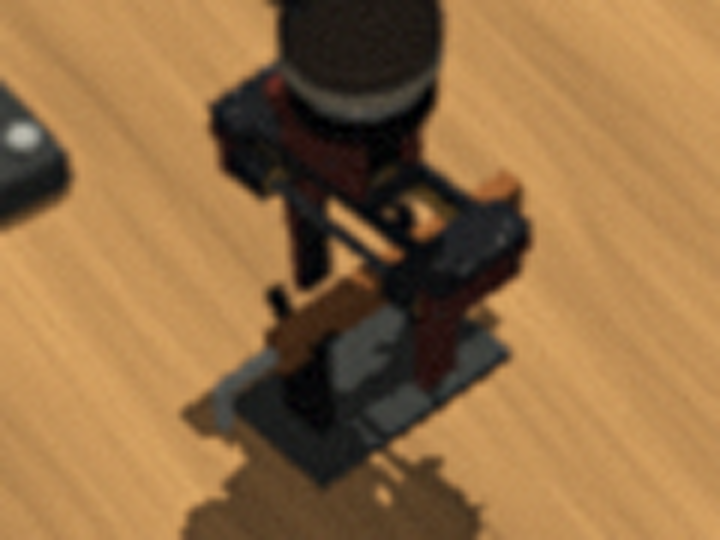

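Call:
move_arm --motion '[[[0.06, -0.2, -0.09, 0.04, 0, 0.07, -1], [0, 0, 0, 0, 0, 0, -1]]]'

```text
time_s: 4.05
tcp_pos: [0.4336, -0.3118, 0.2377]
tcp_rot: [-0.002, -0.069, 0.998, 0.001]
ft_force: [0.4, -0.4, -0.3]
grip_width: 0.0881
```

```bash
python3 go.py .4335 -.313 .075 .137
```

```text
t 4.05 grasp [ 0.433  -0.3117  0.0744] F [ 0.4 -0.4 -0.3] T [ 0.01 -0.01 -0.  ] w 0.0881 j [ 0.2   0.5   0.44  2.   -0.31  0.72  2.53]
left shift [ 0.01 -0.04 -0.02] turn [ 0.02 -0.04  0.01]
1 rows of [ 0.01 -0.04 -0.02] [ 0.02 -0.04  0.01]
```

Call:
move_arm --motion '[[[0, 0, 0, 0, 0, 0, 1], [0, 0, 0, 0, 0, 0, 1], [0, 0, 0, 0, 0, 0, 1], [0, 0, 0, 0, 0, 0, 1], [0, 0, 0, 0, 0, 0, 1]]]' --newtons 60

```text
time_s: 4.55
tcp_pos: [0.4342, -0.3123, 0.2404]
tcp_rot: [0.0, -0.069, 0.998, -0.0]
ft_force: [0.4, -0.0, -0.8]
grip_width: 0.0517
```

```bash
python3 go.py .4335 -.313 .075 .137
```

```text
t 4.55 grasp [ 0.4343 -0.3125  0.0771] F [ 0.4 -0.  -0.8] T [ 0.05 -0.06  0.01] w 0.0517 j [ 0.2   0.49  0.44  1.99 -0.31  0.72  2.53]
left shift [ 0.03 -0.02  0.07] turn [-0.01  0.    0.01]
1 rows of [ 0.03 -0.02  0.07] [-0.01  0.    0.01]
```

Call:
move_arm --motion '[[[0, 0, 0.07, 0, 0, 0, 1], [0, 0, 0, 0, 0, 0, 1], [0, 0, 0, 0, 0, 0, 1], [0, 0, 0, 0, 0, 0, 1], [0, 0, 0, 0, 0, 0, 1]]]'

```text
time_s: 5.05
tcp_pos: [0.4342, -0.3125, 0.238]
tcp_rot: [0.0, -0.069, 0.998, -0.0]
ft_force: [-0.6, -0.9, 0.4]
grip_width: 0.0157
```

```bash
python3 go.py .4335 -.313 .075 .137
```

```text
t 5.05 grasp [ 0.4342 -0.3126  0.0747] F [-0.6 -0.9  0.4] T [ 0.    0.03 -0.06] w 0.0157 j [ 0.2   0.5   0.44  1.99 -0.31  0.71  2.53]
left shift [ 0.03 -0.01 -0.01] turn [-0.01  0.    0.01]
1 rows of [ 0.03 -0.01 -0.01] [-0.01  0.    0.01]
```

Call:
move_arm --motion '[[[0, 0, -0.3, 0, 0, 0, 1], [0, 0, -0.8, 0, 0, 0, 1], [0, 0, -1, 0, 0, 0, 1], [0, 0, -1, 0, 0, 0, 1], [0, 0, -1, 0, 0, 0, 1]]]'

```text
time_s: 5.55
tcp_pos: [0.4325, -0.3117, 0.3624]
tcp_rot: [-0.005, -0.068, 0.998, 0.002]
ft_force: [0.9, -0.8, -1.0]
grip_width: 0.0159
```

Call:
move_arm --motion '[[[0, 0, -1, 0, 0, 0, 1], [0, 0, -1, 0, 0, 0, 1], [0, 0, -1, 0, 0, 0, 1], [-0.1, 0.2, -0.8, 0, 0, 0, 1], [-0.3, 0.7, -0.5, 0, 0, 0.2, 1]]]'

```text
time_s: 6.05
tcp_pos: [0.4383, -0.2855, 0.5017]
tcp_rot: [-0.004, -0.056, 0.998, 0.0]
ft_force: [0.2, 0.9, -2.2]
grip_width: 0.0156
```

```bash
python3 go.py .577 -.003 .34 .0455;  python3 - <<'E'
from h import *
d=optics.get_image("scene")
cv2.imwrite(f"pics/s3.png",d["image"])
c=d["image"][40:240,170:350]; cv2.imwrite(f"pics/s3c.png",cv2.resize(c,None,fx=3,fy=3,interpolation=cv2.INTER_CUBIC))
E
```

```text
t 6.05 grasp [ 0.4372 -0.2854  0.3384] F [ 0.2  0.9 -2.2] T [ 0.09 -0.05 -0.02] w 0.0156 j [ 0.02  0.17  0.54  1.73 -0.09  1.28  2.27]
left shift [-5.64  8.84 -0.08] turn [ 0.01 -0.08  0.76]
9 rows of [-0.63  0.98 -0.01] [ 0.   -0.01  0.08]
```

View pics/s3c.png

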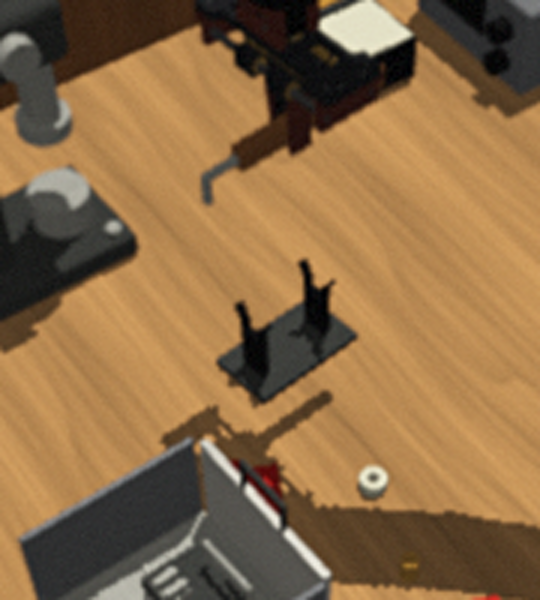

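The pole is lifted out of the rest, with its hook hanging down at about (238,102) in the scene image. Moving to the bay.

Call:
move_arm --motion '[[[-0.62, 1, 0, 0, 0, 0.15, 1], [-0.62, 1, 0, 0, 0, 0.15, 1], [-0.62, 1, 0, 0, 0, 0.15, 1], [-0.62, 1, 0, 0, 0, 0.1, 1], [-0.62, 1, 0, 0, 0, 0.1, 1]]]'

```text
time_s: 6.6
tcp_pos: [0.518, -0.123, 0.5077]
tcp_rot: [-0.0, -0.023, 1.0, 0.001]
ft_force: [1.3, -0.5, -0.4]
grip_width: 0.0158
```

```bash
python3 go.py .577 -.003 .34 .0455
```

```text
t 6.60 grasp [ 0.5179 -0.1228  0.3444] F [ 1.3 -0.5 -0.4] T [-0.03 -0.07 -0.02] w 0.0158 j [-0.22  0.18  0.43  1.69 -0.08  1.29  1.84]
left shift [-2.15  3.9   0.15] turn [ 0.01 -0.    0.01]
4 rows of [-0.54  0.98  0.04] [ 0. -0.  0.]
```

Call:
move_arm --motion '[[[-0.54, 1, 0, 0, 0, 0, 1], [-0.54, 1, 0, 0, 0, 0, 1], [-0.54, 1, 0, 0, 0, 0, 1], [-0.5, 0.9, 0, 0, 0, 0, 1], [0, 0, 0, 0, 0, 0, 1]]]'

```text
time_s: 7.1
tcp_pos: [0.5774, 0.0075, 0.5083]
tcp_rot: [-0.001, -0.026, 1.0, 0.001]
ft_force: [0.7, 0.3, -1.1]
grip_width: 0.0158
```

```bash
python3 go.py .577 -.003 .33 .0455;  python3 - <<'E'
from h import *
for n,b in(("scene",(160,300,170,310)),("top",(90,230,200,340))):
    d,W=cloud(n); np.savez(f"/tmp/{n}4.npz",W=W)
    c=d["image"][b[0]:b[1],b[2]:b[3]]; cv2.imwrite(f"pics/{n}4c.png",cv2.resize(c,None,fx=4.2,fy=4.2,interpolation=cv2.INTER_CUBIC))
E
```

```text
t 7.10 grasp [0.5769 0.0079 0.345 ] F [ 0.7  0.3 -1.1] T [0.07 0.01 0.03] w 0.0158 j [-0.37  0.26  0.35  1.58 -0.1   1.32  1.62]
left shift [ 0.03 -0.35  0.5 ] turn [ 0.03 -0.03  0.08]
1 rows of [ 0.03 -0.35  0.5 ] [ 0.03 -0.03  0.08]
```

View pics/scene4c.png

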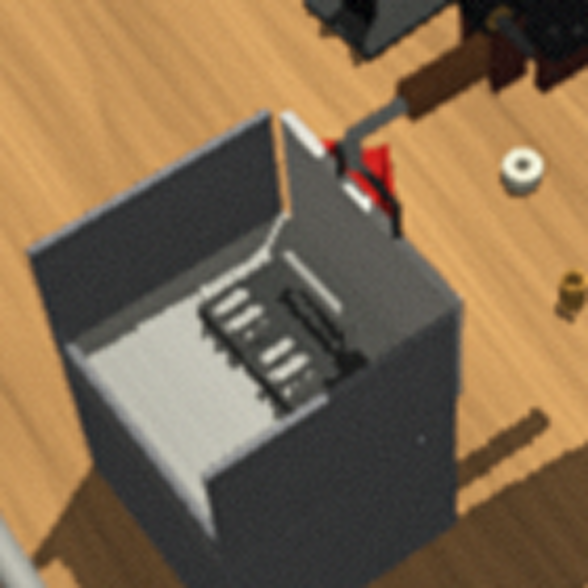

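View pics/top4c.png

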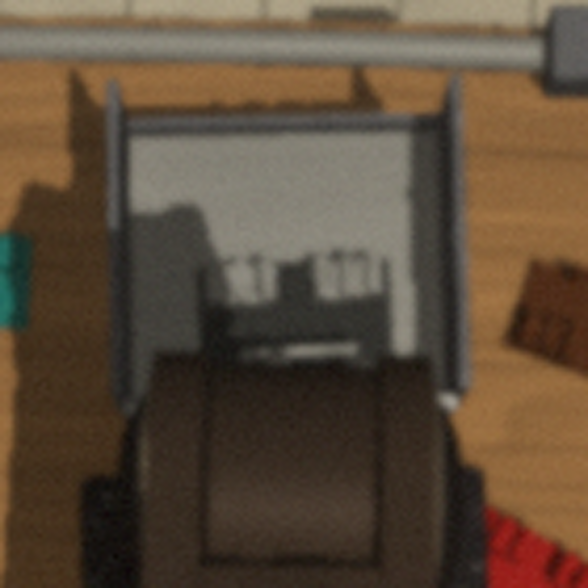

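```bash
python3 - <<'E'
from h import *
W=np.load("/tmp/scene4.npz")["W"];X,Y,Z=W[...,0],W[...,1],W[...,2]
m=(X>.635)&(X<.70)&(abs(Y)<.06)&(Z>.305)&(Z<.36); P=W[m]; print(m.sum(),P.min(0),P.max(0))
k=P[:,2]>.338; print("rod",np.median(P[k],0),np.percentile(P[k],[2,98],axis=0))
k=P[:,2]<.335; print("finger",np.median(P[k],0),np.percentile(P[k],[2,98],axis=0))
m=(X>.63)&(X<.69)&(abs(Y)<.05)&(Z>.27)&(Z<.295); P=W[m]; print("eye",np.median(P,0),P.min(0),P.max(0))
E
```

```text
137 [0.63525959 0.00407846 0.31596703] [0.68121308 0.02088574 0.35974133]
rod [0.65345635 0.01449681 0.34849804] [[0.63572436 0.00499714 0.33880001]
 [0.68060251 0.01911334 0.3580566 ]]
finger [0.6778809  0.01667163 0.32648034] [[0.63909761 0.01142676 0.31677609]
 [0.68118772 0.01989654 0.33438116]]
eye [0.6626448  0.01810329 0.2853974 ] [ 0.65744708 -0.02570231  0.27023174] [0.66613445 0.03411787 0.29170235]
```

Call:
move_arm --motion '[[[0, -0.35, 0.4, 0, 0, 0.08, 1], [0, 0, 0.3, 0, 0, 0, 1]]]'

```text
time_s: 7.4
tcp_pos: [0.576, -0.011, 0.4878]
tcp_rot: [-0.0, -0.019, 1.0, -0.0]
ft_force: [-0.5, -0.1, -1.5]
grip_width: 0.0155
```

```bash
python3 go.py .577 -.003 .297 .0455
```

```text
t 7.40 grasp [ 0.5759 -0.0111  0.3245] F [-0.5 -0.1 -1.5] T [ 0.01  0.07 -0.01] w 0.0155 j [-0.35  0.27  0.36  1.62 -0.1   1.27  1.64]
left shift [-0.04  0.27  0.92] turn [-0.   -0.01 -0.09]
1 rows of [-0.04  0.27  0.92] [-0.   -0.01 -0.09]
```

Call:
move_arm --motion '[[[0, 0.25, 0.3, 0, 0, -0.09, 1], [0, 0, 0.3, 0, 0, 0, 1], [0, 0, 0.2, 0, 0, 0, 1], [0, 0, 0, 0, 0, 0, 1]]]'

```text
time_s: 7.8
tcp_pos: [0.5742, -0.0059, 0.4595]
tcp_rot: [-0.002, -0.02, 1.0, -0.0]
ft_force: [-0.2, -0.1, -1.5]
grip_width: 0.0158
```

```bash
python3 go.py .577 -.003 .297 .0455; python3 - <<'E'
from h import *
for n,b in(("scene",(160,300,170,310)),):
    d,W=cloud(n)
    c=d["image"][b[0]:b[1],b[2]:b[3]]; cv2.imwrite(f"pics/{n}5c.png",cv2.resize(c,None,fx=4.2,fy=4.2,interpolation=cv2.INTER_CUBIC))
E
```

```text
t 7.80 grasp [ 0.5736 -0.006   0.2962] F [-0.2 -0.1 -1.5] T [ 0.05 -0.   -0.04] w 0.0158 j [-0.35  0.29  0.35  1.67 -0.1   1.21  1.64]
left shift [-0.1   0.09 -0.03] turn [-0.01 -0.05 -0.05]
1 rows of [-0.1   0.09 -0.03] [-0.01 -0.05 -0.05]
```

View pics/scene5c.png

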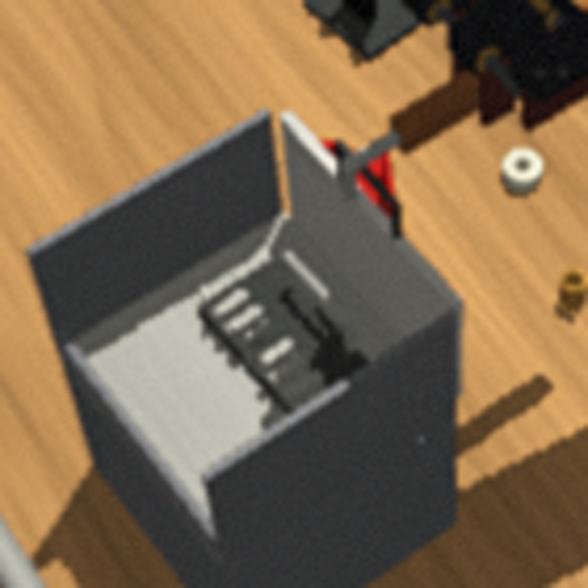

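The hook sits over the bar: the finger is at crop (350,170), on the bay side of the bar. Starting the swing.

Call:
move_arm --motion '[[[0.3, 0.08, 0.02, 0, -0.05, -0.05, 1], [0.45, 0, 0.1, 0, 0, 0, 1], [0.45, 0, 0.15, 0, 0, 0, 1], [0, 0, 0, 0, 0, 0, 1]]]'

```text
time_s: 8.25
tcp_pos: [0.5376, -0.005, 0.4538]
tcp_rot: [0.005, -0.023, 1.0, -0.0]
ft_force: [-0.3, 0.0, -0.7]
grip_width: 0.0158
```

```bash
python3 go.py .504 -.0061 .2749 .0455
```

```text
t 8.25 grasp [ 0.5391 -0.0051  0.2905] F [-0.3  0.  -0.7] T [ 0.03 -0.01 -0.01] w 0.0158 j [-0.37  0.22  0.35  1.76 -0.08  1.16  1.62]
left shift [1.13 0.01 0.51] turn [-0.01  0.1   0.  ]
2 rows of [0.56 0.01 0.26] [-0.    0.05  0.  ]
```

```bash
cat > look.py <<'E'
import sys
from h import *
n,out=sys.argv[1:3]; b=[int(v) for v in sys.argv[3:7]] if len(sys.argv)>3 else (160,300,170,310)
d,W=cloud(n); np.savez("/tmp/last.npz",W=W)
c=d["image"][b[0]:b[1],b[2]:b[3]]; cv2.imwrite(f"pics/{out}.png",cv2.resize(c,None,fx=4,fy=4,interpolation=cv2.INTER_CUBIC))
E
python3 look.py scene s6
```

```text
(no output)
```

View pics/s6.png

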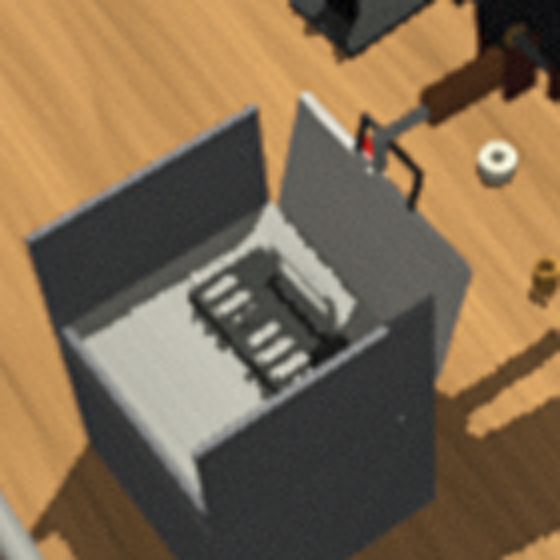

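The hatch follows, tilted out about 15° with the hook on the bar at crop (380,135). Continuing.

Call:
move_arm --motion '[[[0.4, 0, 0.15, 0, 0.1, 0, 1], [0.4, 0, 0.2, 0, 0, 0, 1], [0.35, 0, 0.2, 0, 0, 0, 1], [0, 0, 0, 0, 0, 0, 1]]]'

```text
time_s: 8.7
tcp_pos: [0.5051, -0.0059, 0.4397]
tcp_rot: [0.004, -0.024, 1.0, -0.0]
ft_force: [-0.1, -0.5, -1.9]
grip_width: 0.0155
```

```bash
python3 go.py .4767 -.007 .2526 .0455
```

```text
t 8.70 grasp [ 0.5066 -0.0059  0.2764] F [-0.1 -0.5 -1.9] T [ 0.02  0.   -0.01] w 0.0155 j [-0.38  0.17  0.34  1.86 -0.06  1.12  1.6 ]
left shift [0.95 0.01 0.78] turn [-0.01  0.1   0.02]
1 rows of [0.95 0.01 0.78] [-0.01  0.1   0.02]
```

Call:
move_arm --motion '[[[0.4, 0, 0.3, 0, 0.1, 0, 1], [0.4, 0, 0.3, 0, 0, 0, 1], [0.25, 0, 0.25, 0, 0, 0, 1], [0, 0, 0, 0, 0, 0, 1]]]'

```text
time_s: 9.1
tcp_pos: [0.4752, -0.0069, 0.4147]
tcp_rot: [0.003, -0.024, 1.0, -0.0]
ft_force: [0.6, 0.2, -0.8]
grip_width: 0.0157
```

```bash
python3 go.py .4561 -.008 .223 .0455;python3 look.py scene s7
```

```text
t 9.10 grasp [ 0.476  -0.0069  0.2514] F [ 0.6  0.2 -0.8] T [0.03 0.01 0.04] w 0.0157 j [-0.39  0.14  0.34  1.95 -0.05  1.05  1.59]
left shift [ 0.64 -0.    0.95] turn [-0.    0.06  0.03]
1 rows of [ 0.64 -0.    0.95] [-0.    0.06  0.03]
```

View pics/s7.png

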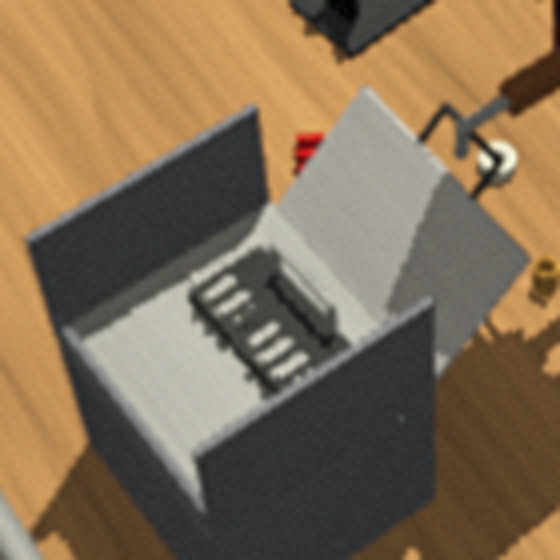

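Call:
move_arm --motion '[[[0.3, 0, 0.3, 0, 0.06, 0.03, 1], [0.2, 0, 0.35, 0, 0, 0, 1], [0.15, 0, 0.35, 0, 0, 0, 1], [0, 0, 0, 0, 0, 0, 1]]]'

```text
time_s: 9.55
tcp_pos: [0.4565, -0.0076, 0.3839]
tcp_rot: [0.001, -0.023, 1.0, -0.0]
ft_force: [-0.2, -0.5, -0.9]
grip_width: 0.0156
```

```bash
python3 go.py .4436 -.0085 .189 .0455
```

```text
t 9.55 grasp [ 0.4569 -0.0076  0.2206] F [-0.2 -0.5 -0.9] T [ 0.01  0.05 -0.06] w 0.0156 j [-0.39  0.14  0.33  2.03 -0.05  0.98  1.59]
left shift [ 0.43 -0.01  1.05] turn [-0.    0.03  0.  ]
2 rows of [ 0.22 -0.01  0.53] [-0.    0.02  0.  ]
```

Call:
move_arm --motion '[[[0.2, 0, 0.35, 0, 0.03, 0, 1], [0.15, 0, 0.35, 0, 0, 0, 1], [0.08, 0, 0.35, 0, 0, 0, 1], [0, 0, 0, 0, 0, 0, 1]]]'

```text
time_s: 9.95
tcp_pos: [0.4436, -0.0082, 0.3502]
tcp_rot: [0.002, -0.023, 1.0, -0.0]
ft_force: [4.8, 0.0, -3.6]
grip_width: 0.0156
```

```bash
python3 go.py .44 -.0085 .154 .0455;python3 look.py scene s8 160 300 190 330
```

```text
t 9.95 grasp [ 0.4441 -0.0082  0.1869] F [ 4.8  0.  -3.6] T [ 0.1  -0.58  0.02] w 0.0156 j [-0.38  0.16  0.33  2.1  -0.07  0.89  1.6 ]
left shift [ 0.12 -0.01  1.1 ] turn [-0.    0.04  0.  ]
2 rows of [ 0.06 -0.    0.55] [-0.    0.02  0.  ]
```

View pics/s8.png

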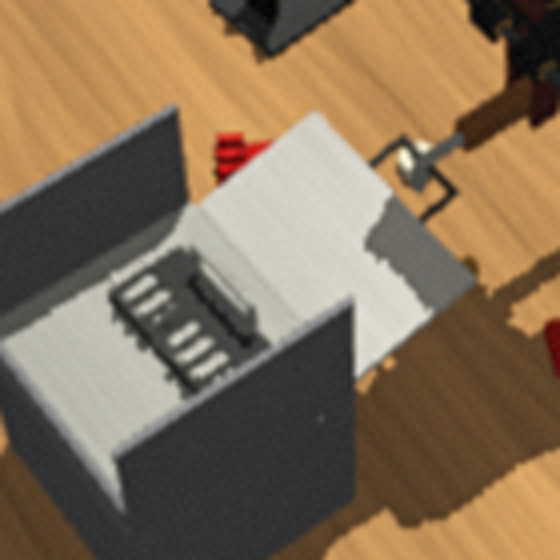

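```bash
cat > hatch.py <<'E'
from h import *
yaw=.0455;O=np.array([.667,.001]);R=np.array([[np.cos(yaw),-np.sin(yaw)],[np.sin(yaw),np.cos(yaw)]])
W=np.load("/tmp/last.npz")["W"]; B=W.copy(); B[...,:2]=(W[...,:2]-O)@R
x,y,z=B[...,0],B[...,1],B[...,2]
m=(x<-.02)&(x>-.095)&(abs(y)<.075)&(z>.08)
if m.sum()>20:
    z0=np.median(z[m]); m&=abs(z-z0)<.04; p=np.polyfit(x[m],z[m],1); print("hatch n",m.sum(),"slope",p[0],"theta deg",90-np.degrees(np.arctan(p[0])),"z at0",p[1])
E
python3 hatch.py
```

```text
hatch n 1414 slope -0.2503535188213523 theta deg 104.05530553945056 z at0 0.15015778967879806
```

Call:
move_arm --motion '[[[0, 0, 0.3, 0, 0, 0, 1], [0, 0, 0.3, 0, 0, 0, 1], [0, 0, 0.2, 0, 0, 0, 1], [0, 0, 0, 0, 0, 0, 1]]]'

```text
time_s: 10.4
tcp_pos: [0.4429, -0.0083, 0.3246]
tcp_rot: [0.0, -0.023, 1.0, -0.0]
ft_force: [1.1, -0.2, 0.7]
grip_width: 0.0155
```

```bash
python3 go.py .44 -.0085 .154 .0455;python3 look.py scene s9 160 300 190 330; python3 hatch.py
```

```text
t 10.40 grasp [ 0.443  -0.0083  0.1613] F [ 1.1 -0.2  0.7] T [ 0.09 -0.09  0.06] w 0.0155 j [-0.38  0.2   0.33  2.13 -0.09  0.83  1.62]
left shift [ 0.1  -0.    0.24] turn [-0.  0.  0.]
1 rows of [ 0.1  -0.    0.24] [-0.  0.  0.]
hatch n 1290 slope -0.05868801160600472 theta deg 93.35872277816398 z at0 0.14985097892003105
```

View pics/s9.png

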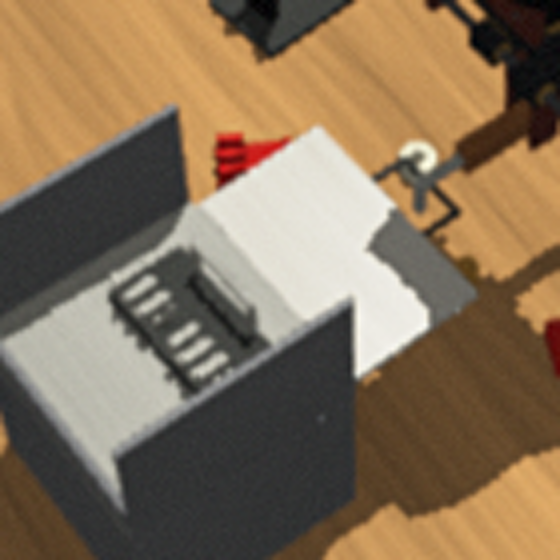

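The hatch is at about 86.6°. Pressing on to the stop.

Call:
move_arm --motion '[[[0, 0, 0.15, 0, 0, 0, 1], [0, 0, 0.15, 0, 0, 0, 1], [0, 0, 0.1, 0, 0, 0, 1], [0, 0, 0, 0, 0, 0, 1]]]'

```text
time_s: 10.85
tcp_pos: [0.443, -0.0084, 0.3129]
tcp_rot: [0.001, -0.023, 1.0, 0.0]
ft_force: [-2.8, -0.2, 5.0]
grip_width: 0.0158
```

```bash
python3 go.py .44 -.0085 .154 .0455;python3 look.py scene s10 160 300 190 330; python3 hatch.py
```

```text
t 10.85 grasp [ 0.4432 -0.0083  0.1496] F [-2.8 -0.2  5. ] T [ 0.03  0.09 -0.05] w 0.0158 j [-0.37  0.22  0.32  2.14 -0.1   0.8   1.63]
left shift [ 0.1   0.   -0.15] turn [ 0.    0.01 -0.  ]
1 rows of [ 0.1   0.   -0.15] [ 0.    0.01 -0.  ]
hatch n 1254 slope 0.0040133665776411935 theta deg 89.7700522680549 z at0 0.15011736755212823
```

Call:
move_arm --motion '[[[0, 0, 0.1, 0, 0, 0, 1], [0, 0, 0, 0, 0, 0, 1]]]'

```text
time_s: 11.1
tcp_pos: [0.443, -0.0085, 0.3104]
tcp_rot: [0.001, -0.023, 1.0, 0.001]
ft_force: [-2.8, -0.2, 3.5]
grip_width: 0.0157
```

```bash
python3 go.py .44 -.0085 .154 .0455;python3 look.py scene s10 160 300 190 330; python3 hatch.py
```

```text
t 11.10 grasp [ 0.4434 -0.0083  0.1471] F [-2.8 -0.2  3.5] T [ 0.11  0.09 -0.  ] w 0.0157 j [-0.37  0.22  0.32  2.14 -0.1   0.79  1.63]
left shift [ 0.1   0.01 -0.23] turn [ 0.01  0.02 -0.01]
1 rows of [ 0.1   0.01 -0.23] [ 0.01  0.02 -0.01]
hatch n 1259 slope 0.00021610732001452995 theta deg 89.98761796283404 z at0 0.1497921163500079
```

View pics/s10.png

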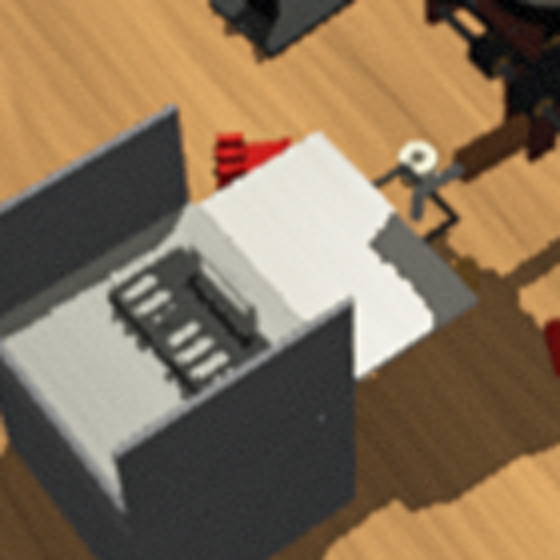

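The hatch is level at 89.99°. The pole has slipped a few degrees hook-up in the grip, which I'll compensate. Lifting out of the eye.

Call:
move_arm --motion '[[[0, 0, -0.4, 0, 0, 0, 1], [0, 0, -0.8, 0, 0, 0, 1], [0, 0, -1, 0, 0, 0, 1], [0, 0, -1, 0, 0, 0, 1], [0, 0, -0.5, 0, 0, 0, 1]]]'

```text
time_s: 11.65
tcp_pos: [0.4419, -0.0085, 0.4217]
tcp_rot: [-0.003, -0.022, 1.0, -0.0]
ft_force: [0.0, 0.6, -1.5]
grip_width: 0.0157
```

```bash
python3 go.py .6136 -.0055 .262 .0455 .07;python3 look.py scene s11 140 280 200 340; python3 hatch.py; python3 - <<'E'
from h import *
W=np.load("/tmp/last.npz")["W"];X,Y,Z=W[...,0],W[...,1],W[...,2]
m=(X>.47)&(X<.58)&(abs(Y)<.03)&(Z>.2)&(Z<.33); P=W[m]
for a in np.arange(.47,.58,.01):
    k=(P[:,0]>a)&(P[:,0]<a+.01)
    if k.sum(): print("%.2f"%a,k.sum(),P[k].min(0).round(4),P[k].max(0).round(4))
E
```

```text
t 11.65 grasp [ 0.441  -0.0086  0.2584] F [ 0.   0.6 -1.5] T [ 0.03 -0.06  0.01] w 0.0157 j [-0.4   0.07  0.33  2.01 -0.03  1.07  1.56]
left shift [-6.1  -0.16 -0.14] turn [-0.01  0.74 -0.01]
7 rows of [-0.87 -0.02 -0.02] [-0.    0.11 -0.  ]
hatch n 1257 slope -0.004160713850081193 theta deg 90.23838996774516 z at0 0.14963435965378835
0.47 55 [ 0.4702 -0.0265  0.2507] [0.4794 0.027  0.3298]
0.48 37 [ 0.4801 -0.0142  0.2533] [0.4899 0.0027 0.2758]
0.49 29 [ 0.4905 -0.0143  0.2492] [0.4997 0.0033 0.2778]
0.50 41 [ 0.5001 -0.0117  0.2513] [0.5099 0.0048 0.2774]
0.51 12 [ 0.5101 -0.01    0.2621] [0.5197 0.0006 0.2697]
0.52 15 [ 0.5203 -0.0089  0.2625] [0.5298 0.0006 0.2712]
0.53 17 [ 0.5311 -0.007   0.2421] [0.5396 0.0021 0.2706]
0.54 31 [ 0.5401 -0.0063  0.2361] [0.5472 0.0028 0.2725]
```

View pics/s11.png

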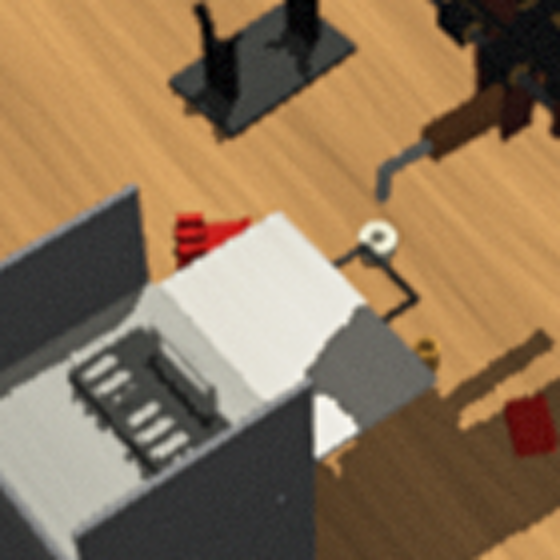

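The hook hangs free above the hatch at crop (385,175) and the hatch is still level. Moving over the carrier with a small pitch correction.

Call:
move_arm --motion '[[[-0.9, 0, 0, 0, 0.2, 0, 1], [-1, 0, 0, 0, 0.2, 0, 1], [-1, 0, 0, 0, 0.2, 0, 1], [-1, 0, 0, 0, 0.2, 0, 1], [-1, 0, 0, 0, 0.1, 0, 1]]]'

```text
time_s: 12.2
tcp_pos: [0.5907, -0.0018, 0.4151]
tcp_rot: [-0.042, -0.023, 0.999, 0.0]
ft_force: [1.0, 0.3, -0.8]
grip_width: 0.0156
```

```bash
python3 go.py .6136 -.0055 .255 .0455 .08
```

```text
t 12.20 grasp [ 0.577  -0.002   0.2524] F [ 1.   0.3 -0.8] T [ 0.01 -0.13 -0.05] w 0.0156 j [-0.34  0.38  0.36  1.65 -0.14  1.22  1.67]
left shift [-1.18 -0.16 -0.19] turn [ 0.03 -0.05  0.01]
2 rows of [-0.59 -0.08 -0.09] [ 0.01 -0.02  0.  ]
```

Call:
move_arm --motion '[[[-0.6, -0.08, -0.1, 0, 0, 0, 1], [-0.55, -0.08, -0.1, 0, 0, 0, 1], [0, 0, 0, 0, 0, 0, 1]]]'

```text
time_s: 12.5
tcp_pos: [0.6301, -0.0039, 0.4117]
tcp_rot: [-0.045, -0.024, 0.999, -0.001]
ft_force: [-0.2, 0.2, -0.5]
grip_width: 0.0154
```

```bash
python3 go.py .6136 -.0055 .205 .0455 .08;python3 look.py scene s12 180 300 180 300; python3 - <<'E'
from h import *
W=np.load("/tmp/last.npz")["W"];X,Y,Z=W[...,0],W[...,1],W[...,2]
m=(X>.64)&(X<.74)&(abs(Y)<.03)&(Z>.203)&(Z<.3); P=W[m]
for a in np.arange(.64,.74,.01):
    k=(P[:,0]>a)&(P[:,0]<a+.01)
    if k.sum(): print("%.2f"%a,k.sum(),P[k].min(0).round(4),P[k].max(0).round(4))
m=(X>.68)&(X<.72)&(abs(Y)<.05)&(Z>.187)&(Z<.2); P=W[m];print("bail",np.median(P,0),P.min(0),P.max(0))
E
```

```text
t 12.50 grasp [ 0.6155 -0.0044  0.249 ] F [-0.2  0.2 -0.5] T [ 0.07 -0.08  0.02] w 0.0154 j [-0.32  0.45  0.36  1.55 -0.16  1.25  1.69]
left shift [-0.01 -0.03  1.47] turn [ 0.01 -0.11  0.03]
2 rows of [-0.01 -0.01  0.73] [ 0.   -0.05  0.01]
0.64 36 [ 0.6403 -0.0104  0.2379] [0.6499 0.007  0.2645]
0.65 39 [ 0.6501 -0.0096  0.2373] [0.6598 0.0074 0.2637]
0.66 36 [ 0.66   -0.0113  0.2391] [0.6699 0.0081 0.2648]
0.67 40 [ 0.6701 -0.0099  0.2366] [0.6798 0.0081 0.2625]
0.68 23 [ 0.68   -0.0071  0.2428] [0.6896 0.0057 0.2602]
0.69 13 [ 0.692  -0.0034  0.2481] [0.6994 0.0056 0.2532]
0.70 17 [ 0.7004 -0.0017  0.2186] [0.7093 0.0049 0.2539]
0.71 37 [ 0.7101 -0.0013  0.2195] [0.7199 0.0074 0.252 ]
0.72 1 [0.7202 0.0009 0.2332] [0.7202 0.0009 0.2332]
bail [0.7002041  0.00952641 0.19574631] [ 0.69644555 -0.01700224  0.19015905] [0.70302942 0.03201835 0.19937291]
```

View pics/s12.png

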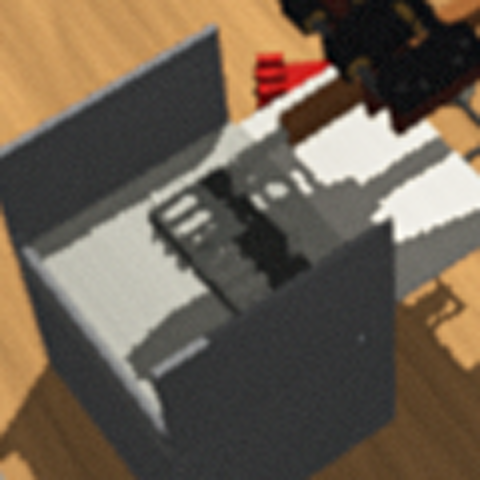

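Call:
move_arm --motion '[[[-0.05, 0, 0.5, 0, 0, 0, 1], [-0.05, 0, 0.5, 0, 0, 0, 1], [0, 0, 0.35, 0, 0, 0, 1], [0, 0, 0, 0, 0, 0, 1]]]'

```text
time_s: 12.95
tcp_pos: [0.6256, -0.0041, 0.3675]
tcp_rot: [-0.047, -0.023, 0.999, -0.0]
ft_force: [-0.1, 0.4, -0.4]
grip_width: 0.0159
```

```bash
python3 go.py .6136 -.0055 .205 .0455 .08;python3 look.py scene s13 180 300 180 300
```

```text
t 12.95 grasp [ 0.6104 -0.0045  0.2049] F [-0.1  0.4 -0.4] T [ 0.07 -0.13  0.02] w 0.0159 j [-0.31  0.48  0.35  1.61 -0.17  1.17  1.7 ]
left shift [-0.03 -0.03 -0.01] turn [ 0.02 -0.16  0.02]
1 rows of [-0.03 -0.03 -0.01] [ 0.02 -0.16  0.02]
```

View pics/s13.png

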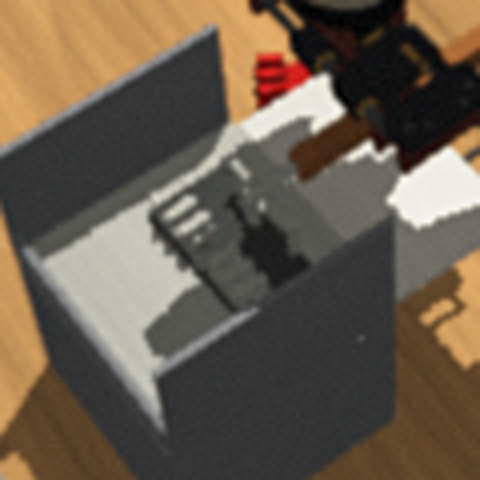

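```bash
python3 - <<'E'
from h import *
d=optics.get_image("scene"); c=d["image"][205:265,205:275].astype(float)
c=255*(c/255)**.5; cv2.imwrite("pics/s13b.png",cv2.resize(np.clip(c*1.1,0,255).astype(np.uint8),None,fx=9,fy=9,interpolation=cv2.INTER_CUBIC))
E
```

```text
(no output)
```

View pics/s13b.png

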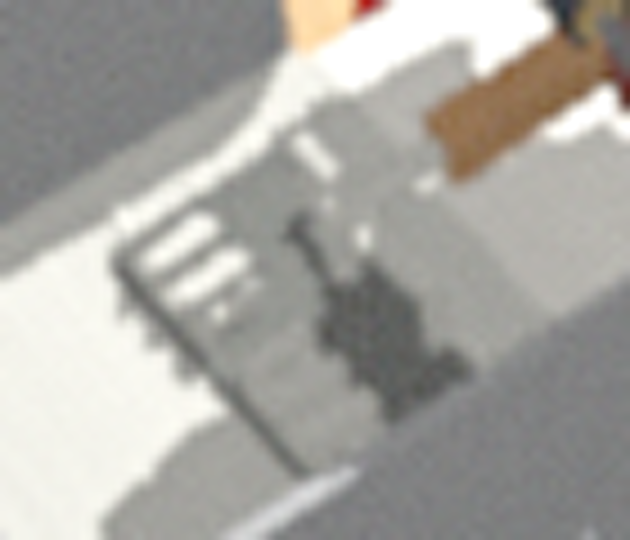

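I can't see the finger clearly in the shadow, so I'll pull a little and check that the carrier follows.

Call:
move_arm --motion '[[[0.3, 0, 0.03, 0, 0, 0, 1], [0.3, 0, 0.03, 0, 0, 0, 1], [0.3, 0, 0.03, 0, 0, 0, 1], [0.1, 0, 0.01, 0, 0, 0, 1]]]'

```text
time_s: 13.45
tcp_pos: [0.5946, -0.0057, 0.3712]
tcp_rot: [-0.043, -0.024, 0.999, -0.0]
ft_force: [1.9, -0.5, -2.4]
grip_width: 0.0158
```

```bash
python3 go.py .5 -.0105 .205 .0455 .09; cat > car.py <<'E'
from h import *
d,W=cloud("scene"); np.savez("/tmp/last.npz",W=W); import sys
c=d["image"][165:285,195:315].astype(float); c=255*(c/255)**.6
cv2.imwrite("pics/%s.png"%sys.argv[1],cv2.resize(np.clip(c,0,255).astype(np.uint8),None,fx=5,fy=5,interpolation=cv2.INTER_CUBIC))
yaw=.0455;O=np.array([.667,.001]);R=np.array([[np.cos(yaw),-np.sin(yaw)],[np.sin(yaw),np.cos(yaw)]])
B=W.copy(); B[...,:2]=(W[...,:2]-O)@R
x,y,z=B[...,0],B[...,1],B[...,2]
m=(x<.12)&(x>-.11)&(abs(y)<.08)&(z>.170)&(z<.189); P=B[m]
print("dies-level pts (bay)",m.sum(),np.percentile(P,[1,5,50,95,99],axis=0).round(4).tolist())
m=(x<.12)&(x>-.11)&(abs(y)<.08)&(z>.157)&(z<.167); P=B[m]
print("plate pts (bay)",m.sum(),np.percentile(P,[1,5,50,95,99],axis=0).round(4).tolist())
E
python3 car.py s14
```

```text
t 13.45 grasp [ 0.5806 -0.0061  0.2085] F [ 1.9 -0.5 -2.4] T [ 0.06 -0.53  0.  ] w 0.0158 j [-0.33  0.43  0.35  1.69 -0.15  1.14  1.69]
left shift [ 2.65 -0.01  0.35] turn [0.02 0.05 0.02]
3 rows of [ 0.88 -0.    0.12] [0.01 0.02 0.01]
dies-level pts (bay) 306 [[0.0047, -0.049, 0.1705], [0.0086, -0.0458, 0.1718], [0.0489, -0.0018, 0.1818], [0.0598, 0.0453, 0.1878], [0.0608, 0.0467, 0.1888]]
plate pts (bay) 518 [[0.0021, -0.0743, 0.1571], [0.005, -0.058, 0.1574], [0.0247, -0.0102, 0.1613], [0.0967, 0.0364, 0.1654], [0.1111, 0.0404, 0.1668]]
```

View pics/s14.png

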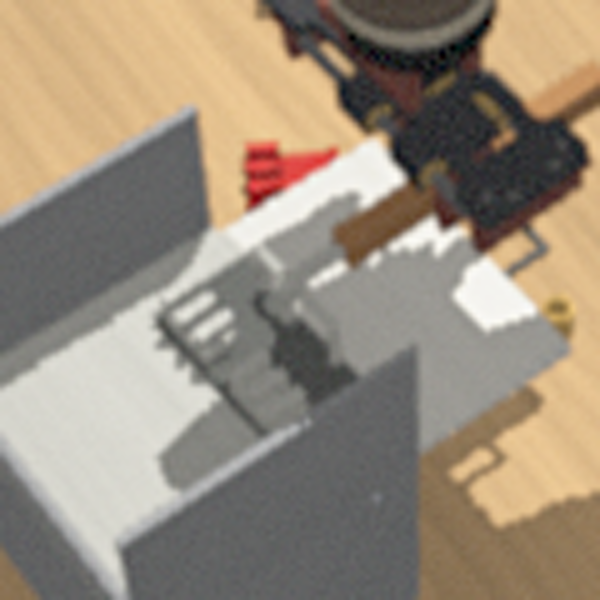

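The carrier follows. Its dies have moved about 26 mm towards the hatch, with the bail at crop (275,260) and the hook in it. Continuing.

Call:
move_arm --motion '[[[0.3, 0, 0.08, 0, 0, 0, 1], [0.35, 0, 0.07, 0, 0, 0, 1], [0.35, 0, 0.07, 0, 0, 0, 1], [0.1, 0, 0.01, 0, 0, 0, 1]]]'

```text
time_s: 13.9
tcp_pos: [0.5585, -0.0074, 0.3675]
tcp_rot: [-0.042, -0.024, 0.999, -0.0]
ft_force: [2.1, 0.0, -2.0]
grip_width: 0.0159
```

```bash
python3 go.py .5 -.0105 .201 .0455 .09; python3 car.py s15
```

```text
t 13.90 grasp [ 0.5449 -0.0078  0.2048] F [ 2.1  0.  -2. ] T [ 0.07 -0.52 -0.  ] w 0.0159 j [-0.34  0.37  0.35  1.79 -0.14  1.09  1.68]
left shift [ 1.45 -0.01  0.25] turn [0.02 0.07 0.02]
2 rows of [ 0.72 -0.01  0.13] [0.01 0.04 0.01]
dies-level pts (bay) 317 [[-0.0303, -0.051, 0.1702], [-0.0273, -0.0466, 0.1715], [0.0147, 0.0018, 0.1819], [0.0262, 0.0449, 0.1887], [0.0276, 0.047, 0.1888]]
plate pts (bay) 499 [[-0.0278, -0.0773, 0.157], [-0.0254, -0.0685, 0.1572], [0.001, -0.0125, 0.1596], [0.1047, 0.0351, 0.1651], [0.116, 0.0397, 0.1663]]
```

View pics/s15.png

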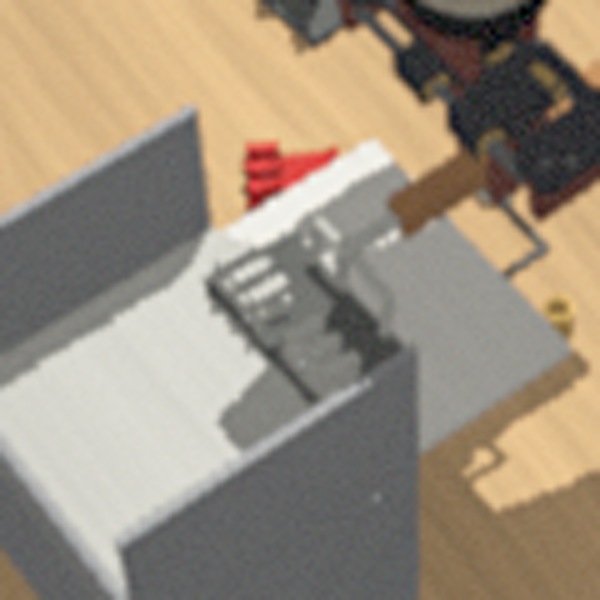

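Call:
move_arm --motion '[[[0.3, 0, 0.06, 0, 0, 0, 1], [0.3, 0, 0.08, 0, 0, 0, 1], [0.25, 0, 0.06, 0, 0, 0, 1], [0, 0, 0, 0, 0, 0, 1]]]'

```text
time_s: 14.35
tcp_pos: [0.5314, -0.0087, 0.3644]
tcp_rot: [-0.04, -0.024, 0.999, 0.0]
ft_force: [0.4, 0.1, -1.7]
grip_width: 0.0159
```

```bash
python3 go.py .495 -.0105 .201 .0455 .09; python3 car.py s16
```

```text
t 14.35 grasp [ 0.5184 -0.009   0.2016] F [ 0.4  0.1 -1.7] T [ 0.02 -0.14 -0.04] w 0.0159 j [-0.35  0.32  0.35  1.86 -0.12  1.06  1.67]
left shift [ 0.72 -0.    0.08] turn [0.02 0.12 0.02]
1 rows of [ 0.72 -0.    0.08] [0.02 0.12 0.02]
dies-level pts (bay) 268 [[-0.0572, -0.049, 0.1701], [-0.0551, -0.0461, 0.1707], [-0.0145, 0.0002, 0.1795], [-0.0027, 0.0445, 0.1864], [-0.0021, 0.0462, 0.1883]]
plate pts (bay) 454 [[-0.0592, -0.0735, 0.157], [-0.0569, -0.0576, 0.1571], [-0.0287, -0.0091, 0.1585], [0.1037, 0.0405, 0.1634], [0.1176, 0.0509, 0.1662]]
```

View pics/s16.png

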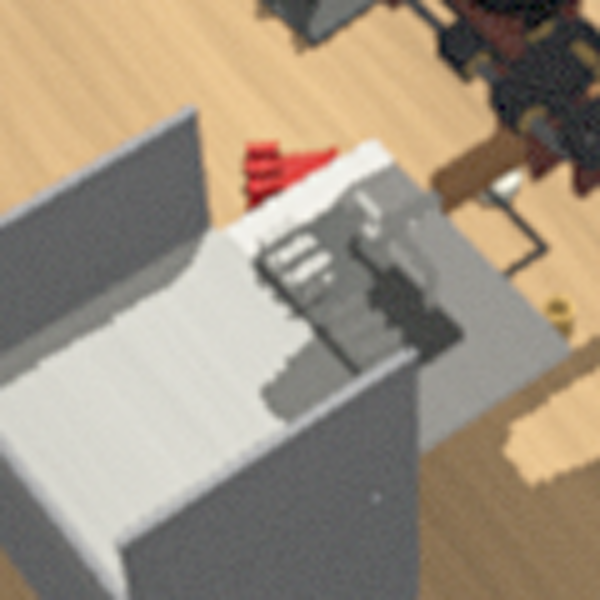

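Call:
move_arm --motion '[[[0.25, 0, 0.05, 0, 0, 0, 1], [0.3, 0, 0.05, 0, 0, 0, 1], [0.2, 0, 0.03, 0, 0, 0, 1], [0, 0, 0, 0, 0, 0, 1]]]'

```text
time_s: 14.8
tcp_pos: [0.5079, -0.0097, 0.3624]
tcp_rot: [-0.039, -0.024, 0.999, 0.0]
ft_force: [2.1, 0.9, -2.2]
grip_width: 0.0157
```

```bash
python3 go.py .495 -.0105 .201 .0455 .09; python3 car.py s17
```

```text
t 14.80 grasp [ 0.4952 -0.01    0.1996] F [ 2.1  0.9 -2.2] T [ 0.03 -0.58 -0.03] w 0.0157 j [-0.36  0.28  0.35  1.92 -0.11  1.04  1.66]
left shift [-0.06 -0.01 -0.05] turn [0.02 0.14 0.02]
1 rows of [-0.06 -0.01 -0.05] [0.02 0.14 0.02]
dies-level pts (bay) 268 [[-0.0806, -0.0498, 0.1702], [-0.0779, -0.0464, 0.1709], [-0.0377, 0.0017, 0.1797], [-0.0258, 0.0446, 0.1866], [-0.0245, 0.0471, 0.1876]]
plate pts (bay) 456 [[-0.0822, -0.073, 0.157], [-0.0796, -0.0561, 0.1571], [-0.0474, -0.0052, 0.1587], [0.0985, 0.0478, 0.1643], [0.1137, 0.0518, 0.1664]]
```

View pics/s17.png

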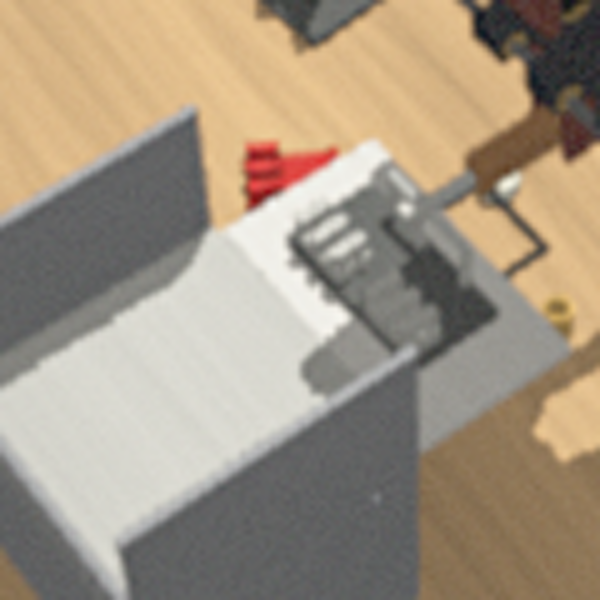

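The carrier is wholly on the hatch, with clear panel behind it at crop (300,290). Easing the hook back and lifting it out.

Call:
move_arm --motion '[[[-0.2, 0, -0.05, 0, 0, 0, 1], [0, 0, -0.4, 0, 0, 0, 1], [0.03, 0, -0.7, 0, 0, 0, 1], [0.07, 0, -1, 0, 0, 0, 1], [0.07, 0, -1, 0, 0, 0, 1]]]'

```text
time_s: 15.35
tcp_pos: [0.5154, -0.0092, 0.4561]
tcp_rot: [-0.047, -0.024, 0.999, -0.001]
ft_force: [0.3, -0.3, -1.2]
grip_width: 0.0155
```

```bash
python3 go.py .434 -.3126 .3 .138 ; python3 car.py s18; python3 hatch.py
```

```text
t 15.35 grasp [ 0.5    -0.0099  0.2935] F [ 0.3 -0.3 -1.2] T [ 0.05 -0.14  0.01] w 0.0155 j [-0.38  0.21  0.37  1.77 -0.08  1.27  1.62]
left shift [ 3.2  -9.97  0.06] turn [ 0.05 -1.08 -1.04]
10 rows of [ 0.32 -1.    0.01] [ 0.01 -0.11 -0.1 ]
dies-level pts (bay) 263 [[-0.0814, -0.0494, 0.1704], [-0.0782, -0.0463, 0.1712], [-0.0367, 0.0103, 0.1795], [-0.0256, 0.0449, 0.1872], [-0.0248, 0.0469, 0.1884]]
plate pts (bay) 503 [[-0.0827, -0.0728, 0.157], [-0.0798, -0.0556, 0.1571], [-0.0469, -0.0059, 0.1584], [0.0981, 0.0468, 0.1636], [0.1145, 0.0507, 0.1665]]
hatch n 1310 slope 0.09526491378399034 theta deg 84.55814519539719 z at0 0.16641711369015852
```

View pics/s18.png

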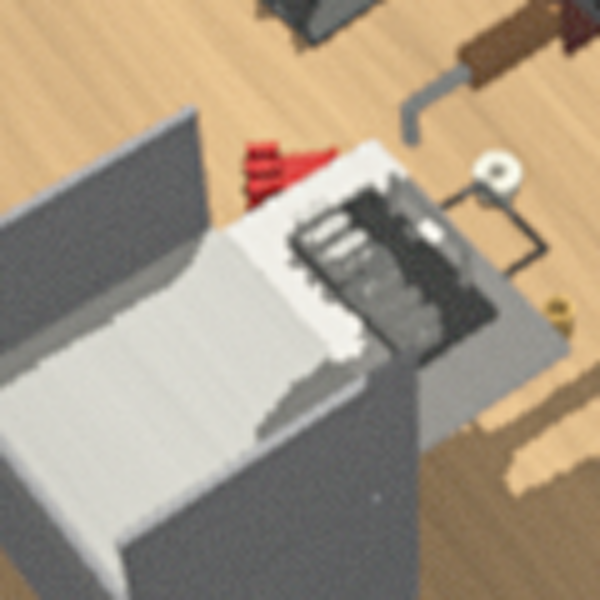

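Call:
move_arm --motion '[[[0.35, -1, 0.03, 0, 0, -0.1, 1], [0.35, -1, 0.03, 0, 0, -0.1, 1], [0.35, -1, 0.03, 0, 0, -0.1, 1], [0.35, -1, 0.03, 0, 0, -0.1, 1], [0.3, -1, 0.03, 0, 0, -0.1, 1]]]'

```text
time_s: 15.9
tcp_pos: [0.4757, -0.1628, 0.4653]
tcp_rot: [-0.043, -0.051, 0.998, 0.001]
ft_force: [1.4, -0.3, -1.1]
grip_width: 0.016
```

Call:
move_arm --motion '[[[0.2, -1, 0.03, 0, 0, -0.1, 1], [0.2, -1, 0.03, 0, 0, -0.1, 1], [0.2, -0.9, 0.02, 0, 0, -0.1, 1], [0, 0, 0, 0, 0, 0, 1]]]'

```text
time_s: 16.3
tcp_pos: [0.4641, -0.2592, 0.4662]
tcp_rot: [-0.044, -0.061, 0.997, 0.002]
ft_force: [-0.4, 0.2, -0.8]
grip_width: 0.0162
```

```bash
python3 go.py .434 -.3126 .2 .138 .085; python3 look.py scene s19 165 285 195 315; python3 - <<'E'
from h import *
yaw=.0455;O=np.array([.667,.001]);R=np.array([[np.cos(yaw),-np.sin(yaw)],[np.sin(yaw),np.cos(yaw)]])
W=np.load("/tmp/last.npz")["W"]; B=W.copy(); B[...,:2]=(W[...,:2]-O)@R
x,y,z=B[...,0],B[...,1],B[...,2]
m=(x<-.005)&(x>-.1)&(abs(y)<.083)&(z>.14)&(z<.155)
A=np.c_[x[m],y[m],np.ones(m.sum())]; print(m.sum(),x[m].min(),x[m].max()); s=np.linalg.lstsq(A,z[m],rcond=None)[0]; print("plane",s)
m=(x<.15)&(x>.02)&(abs(y)<.07)&(z>.148)&(z<.16); A=np.c_[x[m],y[m],np.ones(m.sum())]; print("deck",np.linalg.lstsq(A,z[m],rcond=None)[0])
X,Y,Z=W[...,0],W[...,1],W[...,2]; m=(X>.3)&(X<.5)&(abs(Y)<.1)&(Z<.004); A=np.c_[X[m],Y[m],np.ones(m.sum())]; print("bench",np.linalg.lstsq(A,Z[m],rcond=None)[0])
E
```

```text
t 16.30 grasp [ 0.4498 -0.2595  0.3035] F [-0.4  0.2 -0.8] T [ 0.04 -0.17 -0.02] w 0.0162 j [-0.03  0.24  0.53  1.74 -0.08  1.28  2.22]
left shift [ 0.45 -1.67  3.49] turn [ 0.11 -0.02 -0.17]
4 rows of [ 0.11 -0.42  0.87] [ 0.03 -0.01 -0.04]
909 -0.09958418589226942 -0.0051039118647212695
plane [-0.00644395 -0.00224287  0.14988422]
deck [0.00075324 0.00110837 0.15390078]
bench [ 0.0017051  -0.0010186  -0.00131307]
```

View pics/s19.png

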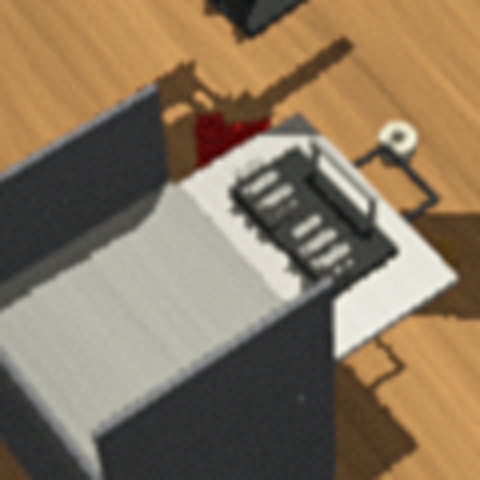

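```bash
python3 - <<'E'
from h import *
yaw=.0455;O=np.array([.667,.001]);R=np.array([[np.cos(yaw),-np.sin(yaw)],[np.sin(yaw),np.cos(yaw)]])
W=np.load("/tmp/last.npz")["W"]; B=W.copy(); B[...,:2]=(W[...,:2]-O)@R
x,y,z=B[...,0],B[...,1],B[...,2]
for s in((-.083,-.06),(.06,.083)):
  for a in np.arange(-.1,0,.01):
    m=(x>a)&(x<a+.01)&(y>s[0])&(y<s[1])&(z>.13)&(z<.17)
    if m.sum()>4: print(s,"%.2f"%a,m.sum(),np.median(z[m]).round(4))
m=(x>-.09)&(x<-.02)&(abs(y)<.04)&(z>.155)&(z<.162)
A=np.c_[x[m],y[m],np.ones(m.sum())]; print("plate",m.sum(),np.median(z[m]),np.linalg.lstsq(A,z[m],rcond=None)[0])
E
```

```text
(-0.083, -0.06) -0.10 22 0.1501
(-0.083, -0.06) -0.09 18 0.1509
(-0.083, -0.06) -0.08 20 0.1505
(-0.083, -0.06) -0.07 22 0.1498
(-0.083, -0.06) -0.06 12 0.1504
(-0.083, -0.06) -0.05 16 0.1505
(-0.083, -0.06) -0.04 21 0.1491
(-0.083, -0.06) -0.03 20 0.1492
(-0.083, -0.06) -0.02 23 0.1495
(-0.083, -0.06) -0.01 26 0.1499
(0.06, 0.083) -0.10 27 0.1498
(0.06, 0.083) -0.09 27 0.1495
(0.06, 0.083) -0.08 32 0.1504
(0.06, 0.083) -0.07 27 0.1502
(0.06, 0.083) -0.06 27 0.1504
(0.06, 0.083) -0.05 31 0.1499
(0.06, 0.083) -0.04 31 0.1505
(0.06, 0.083) -0.03 28 0.1489
(0.06, 0.083) -0.02 14 0.1499
plate 295 0.15797016546012577 [0.01505675 0.00359705 0.15909055]
```

The hatch is level, with bare panel at 149–151 mm everywhere, and the carrier plate lies flat at 158 mm. Returning the pole.

Call:
move_arm --motion '[[[0.1, -0.6, 0.4, 0.05, 0, -0.1, 1], [0.1, -0.55, 0.7, 0.03, 0, -0.05, 1], [0.1, -0.4, 0.8, 0.03, 0, 0, 1], [0.05, 0, 0.8, 0, 0, 0, 1], [0, 0, 0, 0, 0, 0, 1]]]'

```text
time_s: 16.85
tcp_pos: [0.456, -0.3015, 0.385]
tcp_rot: [-0.043, -0.072, 0.996, -0.001]
ft_force: [-0.7, 0.5, -2.3]
grip_width: 0.0159
```

```bash
python3 go.py .434 -.3126 .13 .138 .085
```

```text
t 16.85 grasp [ 0.4421 -0.3027  0.2223] F [-0.7  0.5 -2.3] T [ 0.09 -0.09  0.01] w 0.0159 j [ 0.07  0.34  0.53  1.81 -0.13  1.1   2.36]
left shift [ 0.05 -0.28  3.09] turn [ 0.05 -0.01  0.08]
4 rows of [ 0.01 -0.07  0.77] [ 0.01 -0.    0.02]
```

Call:
move_arm --motion '[[[0, -0.15, 0.7, 0.03, 0, 0.05, 1], [0, -0.1, 0.8, 0, 0, 0, 1], [0, 0, 0.7, 0, 0, 0, 1], [0, 0, 0.4, 0, 0, 0, 1], [0, 0, 0, 0, 0, 0, 1]]]'

```text
time_s: 17.35
tcp_pos: [0.4554, -0.3056, 0.3102]
tcp_rot: [-0.04, -0.073, 0.996, -0.001]
ft_force: [-0.3, 0.0, -1.1]
grip_width: 0.0156
```

```bash
python3 go.py .434 -.3126 .13 .138 .085;  python3 look.py scene s20 90 200 210 330; python3 - <<'E'
from h import *
W=np.load("/tmp/last.npz")["W"];X,Y,Z=W[...,0],W[...,1],W[...,2]
dv=np.array([np.cos(.138),np.sin(.138)]); nv=np.array([-dv[1],dv[0]])
t=(W[...,:2]-[.434,-.3126])@dv; s=(W[...,:2]-[.434,-.3126])@nv
for a in np.arange(-.12,.11,.01):
    k=(t>a)&(t<a+.01)&(abs(s)<.025)&(Z>.1)&(Z<.2)&((t>.03)|(t<-.06)) 
    if k.sum()>4:
        zz=np.percentile(Z[k],95); kk=k&(Z>zz-.008); print("t %.2f"%a,k.sum(),"ztop %.4f"%zz,"s",np.median(s[kk]).round(4))
E
```

```text
t 17.35 grasp [ 0.4423 -0.307   0.1475] F [-0.3  0.  -1.1] T [ 0.04 -0.05 -0.04] w 0.0156 j [ 0.11  0.43  0.5   1.89 -0.19  0.94  2.41]
left shift [ 0.23 -0.13  0.6 ] turn [0.03 0.05 0.1 ]
1 rows of [ 0.23 -0.13  0.6 ] [0.03 0.05 0.1 ]
t -0.10 17 ztop 0.1629 s 0.0065
t -0.09 13 ztop 0.1659 s 0.0056
t 0.03 23 ztop 0.1622 s 0.0073
t 0.04 26 ztop 0.1586 s 0.0075
t 0.05 24 ztop 0.1613 s 0.0085
t 0.06 26 ztop 0.1614 s 0.0088
t 0.07 24 ztop 0.1619 s 0.0103
t 0.08 12 ztop 0.1518 s 0.0088
t 0.09 11 ztop 0.1521 s 0.0074
t 0.10 21 ztop 0.1520 s 0.0094
```

View pics/s20.png

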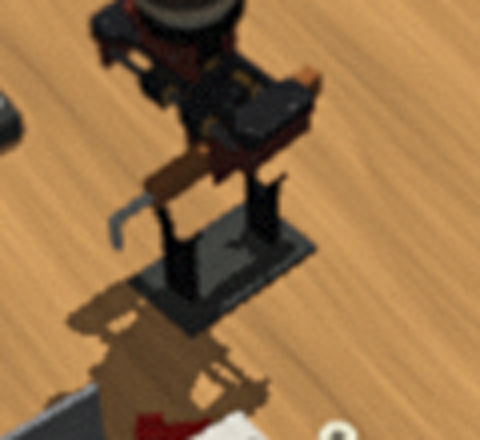

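Call:
move_arm --motion '[[[0.23, -0.15, 0.2, 0.03, 0, 0.1, 1], [0, 0, 0.3, 0, 0, 0, 1], [0, 0, 0, 0, 0, 0, 1]]]'

```text
time_s: 17.7
tcp_pos: [0.449, -0.312, 0.2985]
tcp_rot: [-0.037, -0.069, 0.997, -0.004]
ft_force: [-0.5, -0.3, -1.0]
grip_width: 0.0158
```

```bash
python3 go.py .434 -.3126 .0765 .138 .085
```

```text
t 17.70 grasp [ 0.437  -0.3142  0.1357] F [-0.5 -0.3 -1. ] T [ 0.07 -0.09  0.03] w 0.0158 j [ 0.12  0.44  0.5   1.9  -0.2   0.91  2.42]
left shift [-0.11  0.05  1.97] turn [-0.04  0.11  0.01]
2 rows of [-0.06  0.03  0.99] [-0.02  0.06  0.  ]
```

Call:
move_arm --motion '[[[-0.03, 0.05, 0.4, -0.04, 0.1, 0, 1], [0, 0, 0.4, 0, 0, 0, 1], [0, 0, 0.3, 0, 0, 0, 1], [0, 0, 0, 0, 0, 0, 1]]]'

```text
time_s: 18.1
tcp_pos: [0.447, -0.3107, 0.2629]
tcp_rot: [-0.042, -0.069, 0.997, -0.003]
ft_force: [-0.3, 0.4, -0.7]
grip_width: 0.0158
```

```bash
python3 go.py .434 -.3126 .0765 .138 .085;  python3 look.py scene s21 90 200 210 330
```

```text
t 18.10 grasp [ 0.4333 -0.3124  0.1002] F [-0.3  0.4 -0.7] T [ 0.08 -0.08  0.01] w 0.0158 j [ 0.14  0.49  0.48  1.93 -0.22  0.84  2.44]
left shift [-0.09 -0.01  0.78] turn [0.01 0.01 0.  ]
1 rows of [-0.09 -0.01  0.78] [0.01 0.01 0.  ]
```

View pics/s21.png

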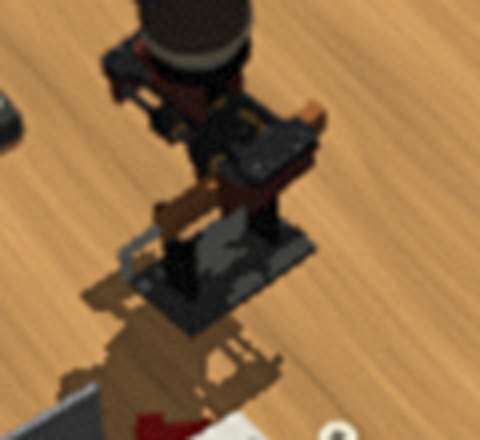

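The pole sits between the cradle flares at (175,225) and (265,195). Lowering it in.

Call:
move_arm --motion '[[[-0.05, 0, 0.25, 0, 0, 0, 1], [-0.04, 0, 0.25, 0, 0, 0, 1], [0, 0, 0.2, 0, 0, 0, 1], [0, 0, 0, 0, 0, 0, 1]]]'

```text
time_s: 18.55
tcp_pos: [0.4485, -0.3108, 0.2407]
tcp_rot: [-0.042, -0.069, 0.997, -0.003]
ft_force: [-0.4, 1.0, -2.2]
grip_width: 0.0157
```

```bash
python3 go.py .434 -.3126 .075 .138 .085
```

```text
t 18.55 grasp [ 0.435  -0.3127  0.078 ] F [-0.4  1.  -2.2] T [ 0.05 -0.08  0.  ] w 0.0157 j [ 0.15  0.53  0.46  1.94 -0.24  0.8   2.45]
left shift [0.02 0.01 0.1 ] turn [-0.    0.02  0.  ]
1 rows of [0.02 0.01 0.1 ] [-0.    0.02  0.  ]
```

Call:
move_arm --motion '[[[0, 0, 0.1, 0, 0, 0, 1], [0, 0, 0.02, 0, 0, 0, 1]]]'

```text
time_s: 18.75
tcp_pos: [0.4483, -0.3112, 0.2378]
tcp_rot: [-0.041, -0.069, 0.997, -0.003]
ft_force: [-2.7, 1.4, 9.4]
grip_width: 0.0157
```

```bash
python3 go.py .434 -.3126 .075 .138 .085
```

```text
t 18.75 grasp [ 0.435  -0.3131  0.075 ] F [-2.7  1.4  9.4] T [0.57 0.36 0.08] w 0.0157 j [ 0.16  0.53  0.46  1.94 -0.25  0.79  2.46]
left shift [0.02 0.02 0.  ] turn [-0.    0.03  0.  ]
1 rows of [0.02 0.02 0.  ] [-0.    0.03  0.  ]
```

Call:
move_arm --motion '[[[0, 0, -0.03, 0, 0, 0, -1], [0, 0, 0, 0, 0, 0, -1], [0, 0, 0, 0, 0, 0, -1], [0, 0, 0, 0, 0, 0, -1], [0, 0, 0, 0, 0, 0, -1]]]'

```text
time_s: 19.25
tcp_pos: [0.4487, -0.3116, 0.2395]
tcp_rot: [-0.04, -0.069, 0.997, -0.004]
ft_force: [-0.1, -0.0, 0.0]
grip_width: 0.0522
```

```bash
python3 go.py .434 -.3126 .075 .138 .085; python3 look.py scene s22 90 200 210 330
```

```text
t 19.25 grasp [ 0.4357 -0.3137  0.0767] F [-0.1 -0.   0. ] T [ 0.07 -0.06  0.03] w 0.0522 j [ 0.15  0.53  0.46  1.94 -0.25  0.79  2.46]
left shift [0.02 0.03 0.06] turn [-0.02  0.05 -0.  ]
1 rows of [0.02 0.03 0.06] [-0.02  0.05 -0.  ]
```

View pics/s22.png

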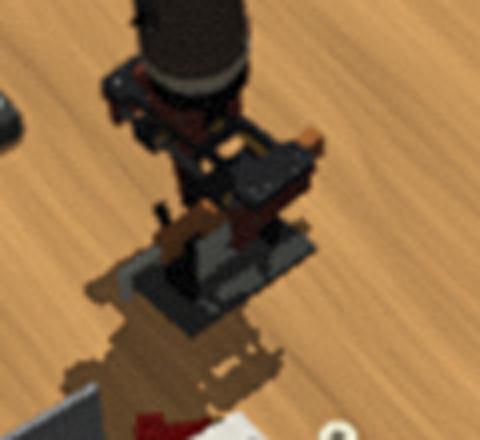

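Released. Opening fully, then rising straight up.

Call:
move_arm --motion '[[[0, 0, 0, 0, 0, 0, -1], [0, 0, 0, 0, 0, 0, -1], [0, 0, 0, 0, 0, 0, -1], [0, 0, -0.4, 0, 0, 0, -1], [0, 0, -0.8, 0, 0, 0, -1]]]'

```text
time_s: 19.8
tcp_pos: [0.4506, -0.3105, 0.2743]
tcp_rot: [-0.043, -0.069, 0.997, -0.002]
ft_force: [0.7, -0.3, 1.1]
grip_width: 0.0878
```

Call:
move_arm --motion '[[[0, 0, -1, 0, 0, 0, -1], [0, 0, -1, 0, 0, 0, -1], [0, 0, -1, 0, 0, 0, -1], [0, 0, -1, 0, 0, 0, -1], [0, 0, -0.5, 0, 0, 0, -1]]]'

```text
time_s: 20.3
tcp_pos: [0.4616, -0.3094, 0.4189]
tcp_rot: [-0.042, -0.068, 0.997, -0.003]
ft_force: [0.7, 0.0, -1.1]
grip_width: 0.0879
```

Call:
move_arm --motion '[[[0.8, -0.2, 0, 0, 0, 0, -1], [0.8, -0.2, 0, 0, 0, 0, -1], [0.5, 0, 0, 0, 0, 0, -1], [0, 0, 0, 0, 0, 0, -1]]]'

```text
time_s: 20.7
tcp_pos: [0.398, -0.331, 0.4295]
tcp_rot: [-0.039, -0.068, 0.997, -0.004]
ft_force: [0.5, -0.6, 0.4]
grip_width: 0.0878
```

```bash
python3 go.py .434 -.3126 .075 .138; python3 look.py scene s23 90 230 180 340; python3 look.py top t23 100 240 200 340;python3 - <<'E'
from h import *
for n in("top","scene"):
    d,W=cloud(n); cv2.imwrite(f"pics/{n}23.png",d["image"]); X,Y,Z=W[...,0],W[...,1],W[...,2]
    dv=np.array([np.cos(.138),np.sin(.138)]); nv=np.array([-dv[1],dv[0]])
    t=(W[...,:2]-[.434,-.3126])@dv; s=(W[...,:2]-[.434,-.3126])@nv
    for a in np.arange(-.12,.11,.02):
        k=(t>a)&(t<a+.02)&(abs(s)<.012)&(Z>.06)&(Z<.1)
        if k.sum()>4: print(n,"t %.2f"%a,k.sum(),"ztop %.4f"%np.percentile(Z[k],90),"s",np.median(s[k]).round(4))
E
```

```text
t 20.70 grasp [ 0.3854 -0.3333  0.2667] F [ 0.5 -0.6  0.4] T [ 0.01 -0.03 -0.04] w 0.0878 j [ 0.1   0.24  0.58  1.83 -0.08  1.16  2.41]
left shift [-1.77  0.47  6.25] turn [-0.04 -0.9  -0.03]
7 rows of [-0.25  0.07  0.89] [-0.01 -0.13 -0.  ]
top t -0.06 7 ztop 0.0904 s 0.0042
top t -0.04 61 ztop 0.0890 s -0.0003
top t -0.02 63 ztop 0.0890 s -0.0007
top t 0.00 62 ztop 0.0898 s 0.0002
top t 0.02 66 ztop 0.0902 s 0.0008
top t 0.04 69 ztop 0.0893 s 0.002
top t 0.06 40 ztop 0.0869 s -0.0005
top t 0.08 31 ztop 0.0824 s -0.0
top t 0.10 7 ztop 0.0788 s -0.0011
scene t -0.12 14 ztop 0.0850 s 0.0029
scene t -0.10 44 ztop 0.0886 s 0.0069
scene t -0.08 41 ztop 0.0896 s 0.0049
scene t -0.06 38 ztop 0.0884 s 0.0039
scene t -0.04 45 ztop 0.0869 s 0.0061
scene t -0.02 41 ztop 0.0898 s 0.006
scene t 0.00 51 ztop 0.0889 s 0.0057
scene t 0.02 34 ztop 0.0878 s 0.005
scene t 0.04 47 ztop 0.0874 s 0.0052
scene t 0.06 33 ztop 0.0862 s 0.0038
scene t 0.08 20 ztop 0.0806 s 0.0029
scene t 0.10 13 ztop 0.0825 s 0.0038
```

View pics/s23.png

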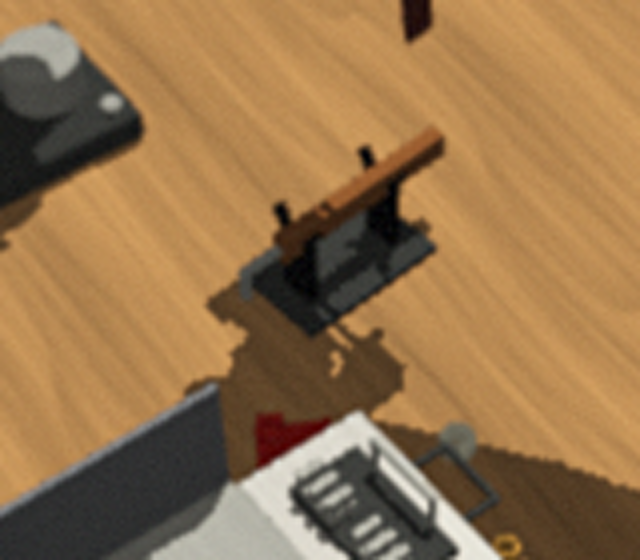

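View pics/top23.png

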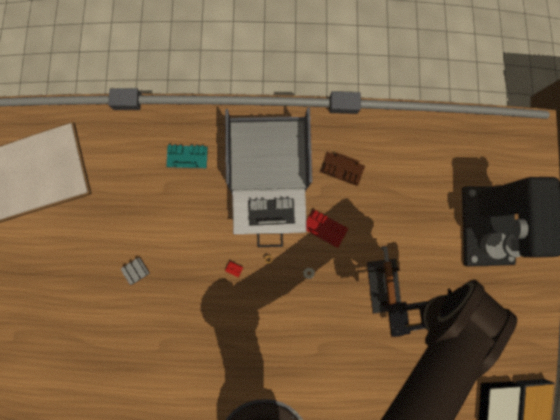

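The pole lies level in both cradles (scene crop (285,235) and (375,190)) with the hook hanging at (245,285). The carrier is on the hatch, and the loose parts are at the same top-view pixels as at the start. Handing in.

```bash
python3 -c "
from rig import order
print(order.close_job())"
```

```text
the job is handed in; nothing more can be done
None
```

I finished the task and handed it in at about 21 s of the 64 s allowed, with the robot clear of everything. I hooked the hatch's eye and swung it fully down, then drew the steel carrier over the sill by its bail. After that I laid the pole back in its rest, hook down.

Last checks:
- **Hatch:** level to within about 0.4°. The bare panel read 149–151 mm in height across its whole length.
- **Carrier:** the base lies wholly on the hatch, from about 22 to 84 mm out from the hinge. Its plate top is at 158 mm, so it sits flat. It never looked close to tipping.
- **Pole:** level in both cradles, at the height it had at the start.
- **Loose parts:** at the same places in the top view as at the start, judged by eye.
- **Forces:** the largest force I read was about 9 N, while seating the pole.

What did not go exactly as planned or agree:
- **Grip slip:** the pole slipped about 5° hook-up in the grip while I pressed the hatch to its stop. I corrected for this by tilting the tool for the rest of the job.
- **Camera offset:** the two cameras disagreed by 4–5 mm sideways, so I averaged them at the start and later corrected the scene camera by about 2 mm.
- **Hook out of view:** I could not see the hook in the bail before pulling. A short test pull confirmed the carrier was following.

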